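# Make up the condiment board

### The arm

A 7-joint arm with a two-finger parallel gripper is mounted at the origin on a cart in front of the work surface, level with it; the furniture and walls round the work are solid. World frame = base frame: x ahead of the robot, y to its left, z up, the work surface at z = 0. Lengths are in mm, angles in rad, forces in N, time in s.
With the tool pointing down it reaches from about 350 to 775 mm from the base axis. Payload 3.1 kg.
Tool frame: the origin (TCP) lies midway between the tips of the shut fingers; the grasp point (between the pads) lies 19 mm behind it; z points along the fingers, y is the line along which they close (so a half turn about z gives the same grasp; the last joint's range is limited). The gripper opens to 85 mm and grips with 20 to 120 N. Pads are 22 mm wide; open, the fingers measure 114 mm over their backs; the gripper's body (76 mm by 85 mm) begins 54 mm behind the grasp point. The pads swing forward as they close: fully open they stand 13 mm farther back than shut.
Start: joints at [1.081, 0.311, 0.014, 1.512, -0.004, 1.319, -0.027], TCP at [238.174, -495.773, 201.304] pointing down, gripper open.
Joint ranges: [-2.7, 2.7], [-0.3, 1.91], [-1.27, 1.3], [0.12, 2.57], [-1.44, 4.58], [0.2, 2.03], [-3.05, 3.05]. Speed limits (rad/s): [2.79, 2.79, 3.14, 3.14, 3.14, 3.14, 3.14].

### API

Orientations are given as a unit quaternion [x, y, z, w].
In Python, from workcell import sensors, imaging, arm gives the robot as it stands.
- The arm moves only by the tool play_rows, never from a script. Its argument "deltas" is a list of rows, each an object with "offset": the shift along the tool's x, y, z in m, a list of three; "rotation": the turn, a rotation vector about the tool's x, y, z in degrees, a list of three; "grip": the finger opening in m, from 0 to 0.0854. In form: [{"offset": [x, y, z], "rotation": [rx, ry, rz], "grip": grip}, ...]. A call has exactly 8 rows; each row shifts and turns the commanded pose from where the row before left it, along the tool's axes as they then stand; what a row does not reach is not made up. A row lasts 1/10 s, in which the tool goes at most 50 mm and 8.59 degrees, less where a joint would pass 70% of its speed; a pose out of reach is approached as far as the arm can. A call is refused whole if a number of a shift passes 0.05 or a number of a turn 8.59, either way. A call with a gripper value outside its range is refused whole. The fingers move at their own pace and stop on an object; the grip force is fixed at half the most. Time passes only in rows, so rows that do not move let the fingers close, or fill a call up. It gives the time, the measured TCP pose, the force, the opening and the grip force at its end, in the units of the state.
- sensors.sense(): the state, without advancing time (a new reading comes with each control period).
- imaging.capture(name): name is "scene" or "top" or "wrist"; returns a dict with "color" (384x512x3 uint8, red, green, blue), "depth" (384x512 float32, mm along the optical axis (not along the pixel's ray), 0 where there is no reading), "fx", "fy", "cx", "cy" (pixels), "R" (3x3) and "t" (3): a world point X has camera coordinates R X + t; the wrist camera has in their place "mount" (4x4, takes a point from camera to tool coordinates, whose origin is the TCP and whose axes are the flange's). Camera axes: x right, y down, z forward; pixel columns grow to the right and rows downward; lengths in mm; the calibration is good to about 2 mm. A picture is of the moment at which its call begins: read the wrist's pose just before it.
- arm.sign_off(): hands the job in; it is judged then, once.
The state is a dict: "time": time; "qpos": joint angles; "dq": joint speeds; "joint_torque": joint torques, N m; "ee_pos": TCP position; "eef_rot": TCP orientation; "contact_force": force on the tool from outside, world axes, zero at the start; "moment": the same for the moment, N m; "finger_gap": opening from 0.0 (shut) to 1.0 (fully open); "grip_force": force on a finger pad.
Only numpy, scipy, OpenCV 4.12 (cv2) and the standard library are available. Lean on these libraries where they do the work, as an engineer would, in place of code of your own. Each camera call takes 0.05 s, during which the arm holds its last target. There are 200 camera calls.

### The job

Make up the wooden condiment board for a table, everything upright and right down in its pocket: the chili jar in front of the oil bottle, the pepper shaker in front of the stack of dishes, the spice jar between the bottle and the stack, and the toothpick box in the slot between the chili jar and the pepper shaker (front is the side nearest you). Set the loose sauce dish squarely on top of the dish stack. The oil bottle and the stack stay in their pockets, and leave the blue-lidded jar alone; spares stored at the far right end of the counter are not meant.

Things in the scene. Friction and masses are not known exactly. Their poses are not given: they have to be found in the camera images.
- board: fixed beech board, 208 (x) by 304 (y) by 27 mm high, low steel handles at its ends. Origin: centre of underside; x to its back (away from robot), y left, z up. Pockets 16 mm deep, floors 11 mm above origin. Back row (x +47.5 mm): round 78 mm at y +95 and -95 (hold bottle and stack), round 58 at y 0. Front row (x -47.5): round 78 mm at y +95 and -95; slot 42 (x) by 64 (y) at y 0
- oil_bottle: small green oil bottle with a yellow cap and label, body about 60 mm across, 141 mm high, standing in one of the two end pockets of the board's back row; stays there. Origin: centre of its underside, z up
- dish_stack: nested stack of small white sauce dishes, 69 mm across, standing in the other end pocket of the board's back row; stays there. Origin: centre of its underside, z up. Its visible rim is 78 mm above the origin; a dish set on it nests a little and rests with its underside 72 mm above the stack's origin
- chili_jar: squat jar of red chili oil with a green lid, 84 mm high, body 62 mm wide along its x axis and 68 mm along y, lid 63 mm across; loose, upright, 0.25 kg; beside the board (a like one far off at the back right, out of reach, is not meant). Origin: centre of its underside, z up
- pepper_shaker: plain round steel shaker with a domed, holed top, 58 mm diameter at the foot, a little less above, 95 mm high; loose, upright, 0.16 kg; beside the board (a like one far off at the back right, out of reach, is not meant). Origin: centre of its underside, z up
- spice_jar: slim round jar of dried green herbs with a white lid marked dark blue on top, 47 mm diameter, 98 mm high; loose, upright, 0.11 kg; beside the board (a like one far off at the back right, out of reach, is not meant). Origin: centre of its underside, z up
- pick_box: upright green carton of toothpicks, 30 mm (x) by 52 mm (y) by 75 mm high; loose, 0.06 kg; beside the board (a like one far off at the back right, out of reach, is not meant). Origin: centre of its underside, z up
- sauce_dish: single small round white sauce dish, empty, rim 67 mm across, 21 mm high, foot 52 mm across with the wall sloping out to the rim; loose on the worktop, right way up, 35 g; beside the board (a like one far off at the back right, out of reach, is not meant). Origin: centre of its underside, z up
- blue_jar: brown sauce jar with a blue lid, 72 mm across, 120 mm high, standing among the loose things; not part of the set, stays where it is. Origin: centre of its underside, z up

How it is judged:
By the outcome, as a careful person would: the job done as asked, in the order asked, and still so for the second after the job is handed in, with the robot touching nothing.
It also fails if it takes over 115 s, if anything falls off the work surface, if the arm or the gripper's body presses on something with over 40 N, if the wrist force passes 120 N, or if a joint passes its speed limit or range.

## Working session

There is one attempt and no reset: what is moved stays moved. The work goes in short steps, Python scripts to look and compute and a tool call to move; the robot and the scene stay as the last step left them, time stands still between calls to the robot, and variables do not carry over. Pictures are saved under pics/ and viewed, at most 14 in all, crops included, and the job is handed in when it is done.

Besides the shell and the picture viewer there is one more tool, called after "Emit:" as a command line: name --argument value ..., lists and objects as JSON in quotes. play_rows: Moves the arm, as the interface text tells. Its arguments: {"type":"object","properties":{"deltas":{"type":"array","items":{"type":"object","properties":{"offset":{"type":"array","items":{"type":"number"}},"rotation":{"type":"array","items":{"type":"number"}},"grip":{"type":"number"}}}}},"required":["deltas"]}

```bash
ls; mkdir -p pics
cat > h.py <<'E'
import numpy as np, cv2
from workcell import sensors, imaging, arm
def save(n,f):
    c=imaging.capture(n); cv2.imwrite('pics/'+f,c['color'][:,:,::-1]); np.save('pics/'+f+'.npy',c,allow_pickle=True); return c
def load(f): return np.load('pics/'+f+'.npy',allow_pickle=True).item()
def pts(c):
    d=c['depth']; v,u=np.mgrid[:384,:512]
    P=np.stack([(u-c['cx'])/c['fx']*d,(v-c['cy'])/c['fy']*d,d],-1)
    return (P-c['t'])@c['R']
def ray(c,u,v,z):
    d=np.array([(u-c['cx'])/c['fx'],(v-c['cy'])/c['fy'],1])@c['R']; o=-c['R'].T@c['t']
    return o+d*(z-o[2])/d[2]
E
python3 - <<'E'
from h import *
for n in('scene','top'):
    c=save(n,n+'0.png'); print(n,-c['R'].T@c['t'],c['R'][2],c['fx'])
s=sensors.sense(); print(s)
a=cv2.imread('pics/scene0.png');b=cv2.imread('pics/top0.png')
E
```

```text
pics
scene [ 613.80006831 -884.90693491 1090.88973547] [-0.04764795  0.66382305 -0.74637031] 481.26825311313405
top [ 292.81617764   33.5568478  1441.78535502] [ 0.18929998 -0.01517314 -0.98180206] 390.3912641491949
{'time': 0.1, 'qpos': array([ 1.08128711,  0.3116529 ,  0.01395472,  1.51288578, -0.00438227,
        1.31916851, -0.02717039]), 'dq': array([-4.63432756e-04, -2.30373540e-03,  6.81578061e-04, -5.66881685e-03,
        5.29183114e-05, -8.50210442e-04, -1.88843519e-04]), 'joint_torque': array([ 5.04622330e-04, -3.80856085e+01,  1.46608162e-01, -2.31240177e+01,
        1.23699734e-02,  8.14346509e-03,  2.83677730e-05]), 'ee_pos': array([ 237.86536759, -495.12719685,  200.33011038]), 'eef_rot': array([ 9.75021054e-01,  2.22110015e-01, -2.76773816e-04, -1.00461004e-03]), 'contact_force': array([-0.54474884, -0.11600665,  0.03562338]), 'moment': array([-0.02801637,  0.00452299, -0.00827661]), 'grip_force': 0.0, 'finger_gap': 1.002487993778256}
```

View pics/scene0.png

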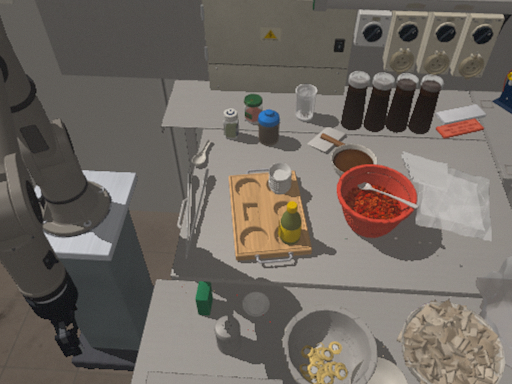

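View pics/top0.png

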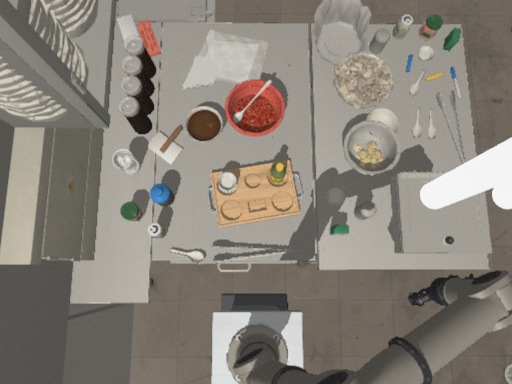

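The scene shows the board in the middle. The bottle is at its right end (scene 292,225) and the stack at its left end (280,178). Spice jar (231,118), chili (253,105) and blue jar (268,125) are on the left; the box (204,297) and shaker (225,335) on the right. Whether the disc at (256,303) is the dish is still unclear.

Run:
```python
from h import *
c=load('top0.png');P=pts(c)
for n,u,v in [('disc',335,196),('white',382,122),('blue',161,194),('chili',131,212),('spice',154,230),('box',340,230),('shaker',366,211),('stack',228,183),('cap',279,168),('slot',257,206),('tableL',300,215),('tableR',325,225),('glass',124,160),('brdL',215,220),('floor?',316,190),('white2',426,53)]:
    print(n,P[v,u].round(),ray(c,u,v,0).round())
s=load('scene0.png');Q=pts(s)
for n,u,v in [('disc',256,303),('white',384,374),('shaker',222,322)]: print(n,Q[v,u].round())
a=cv2.imread('pics/top0.png')[140:260,100:400];cv2.imwrite('pics/c1.png',cv2.resize(a[:,:],None,fx=2.66,fy=2.66,interpolation=2))
a=cv2.imread('pics/scene0.png')[80:370,180:400]
cv2.imwrite('pics/c2.png',cv2.resize(a,None,fx=2,fy=2,interpolation=2))
```

```text
disc [ 566. -294.    4.] [ 567. -295.    0.]
white [ 861. -490.    6.] [ 863. -492.    0.]
blue [551. 333. 116.] [574. 359.   0.]
chili [493. 441.  87.] [506. 467.   0.]
spice [429. 356.  95.] [439. 379.   0.]
box [ 431. -290.   76.] [ 439. -308.    0.]
shaker [ 496. -379.   97.] [ 510. -409.    0.]
stack [601. 105.  68.] [617. 109.   0.]
cap [635. -72. 153.] [676. -85.   0.]
slot [527.  -0.  12.] [529.  -1.   0.]
tableL [ 494. -160.    4.] [ 495. -161.    0.]
tableR [ 458. -254.   -3.] [ 457. -253.    0.]
glass [672. 467. 118.] [706. 505.  -0.]
brdL [475. 155.   8.] [476. 155.   0.]
floor? [ 589. -222.    8.] [ 590. -224.    0.]
white2 [1156. -687.    8.] [1161. -691.    0.]
disc [ 564. -282.    7.]
white [ 866. -443.    9.]
shaker [ 495. -383.   94.]
```

View pics/c1.png

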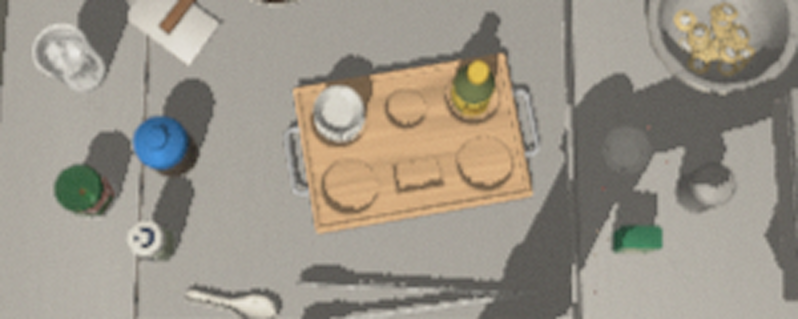

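View pics/c2.png

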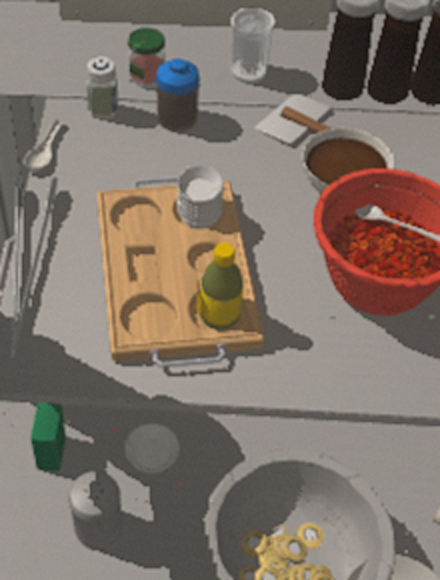

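The grey disc at (335,196) in the top view is the sauce dish in shadow, near (565,-290). The bottle is at the board's right end and the stack at its left. Next I measure everything in both views.

```bash
cat > m.py <<'E'
from h import *
objs={'blue':(551,333,100,125,45),'chili':(493,441,70,92,45),'spice':(429,356,85,105,35),'box':(431,-290,66,84,45),'shaker':(496,-379,80,102,40),'stack':(610,100,80,96,45),'dish':(565,-288,12,30,45)}
def meas(c,objs=objs):
    P=pts(c).reshape(-1,3); ok=(c['depth']>0).ravel()
    for n,(x,y,a,b,r) in objs.items():
        m=ok&(np.hypot(P[:,0]-x,P[:,1]-y)<r)&(P[:,2]>a)&(P[:,2]<b); q=P[m]
        if len(q)<5: print(n,len(q)); continue
        (cc,rr)=cv2.minEnclosingCircle(q[:,:2].astype(np.float32)); rect=cv2.minAreaRect(q[:,:2].astype(np.float32))
        print(n,len(q),'mean',q.mean(0).round(1),'circ',np.round(cc,1),round(rr,1),'rect',np.round(rect[0],1),np.round(rect[1],1),round(rect[2],1),'z95',np.percentile(q[:,2],95).round(1))
E
python3 - <<'E'
from m import *
for f in('top0.png','scene0.png'):
    c=load(f);print(f);meas(c)
    hsv=cv2.cvtColor(c['color'],cv2.COLOR_RGB2HSV);P=pts(c)
    m=((hsv[...,0]>8)&(hsv[...,0]<24)&(hsv[...,1]>70)&(hsv[...,2]>50)&(abs(P[...,0]-580)<180)&(abs(P[...,1])<200)&(P[...,2]>18)&(P[...,2]<36)).astype(np.uint8)
    q=np.array([ray(c,u,v,27)[:2] for v,u in np.argwhere(m)],np.float32)
    r=cv2.minAreaRect(q); print('board',len(q),np.median(P[m>0][:,2]),r)
    b=(hsv[...,0]>22)&(hsv[...,0]<35)&(hsv[...,1]>150)&(P[...,2]>125)&(P[...,2]<170)&(abs(P[...,0]-620)<120)&(abs(P[...,1])<150)
    print('cap',P[b].mean(0),b.sum())
    cv2.imwrite('pics/m_'+f,m*255)
E
```

```text
top0.png
blue 262 mean [558.9 342.  109.2] circ [559.7 343. ] 33.9 rect [560.3 342.3] [62.2 65.2] 57.0 z95 120.5
chili 258 mean [500.9 449.7  84.1] circ [500.9 451. ] 32.0 rect [501.5 449.4] [61.4 60.2] 46.9 z95 89.2
spice 146 mean [433.6 355.5  97.2] circ [434.3 356.8] 23.4 rect [434. 356.] [43.6 44.3] 76.1 z95 102.7
box 135 mean [ 437.6 -292.4   75.7] circ [ 437.  -293.5] 29.0 rect [ 438.3 -293.3] [53.9 29.1] 89.4 z95 81.0
shaker 210 mean [ 505.2 -385.9   91.4] circ [ 507.  -388.5] 29.0 rect [ 506.2 -387.4] [54.6 53.5] 87.8 z95 97.1
stack 78 mean [611.4 115.2  84.9] circ [606.4 110.9] 33.9 rect [606.5 110. ] [64.4 60.7] 0.5 z95 92.1
dish 108 mean [ 568.1 -292.4   17.6] circ [ 565.1 -289.9] 34.1 rect [ 565.3 -290.1] [65.4 63.7] 42.3 z95 22.8
board 2688 27.17281882216104 ((574.885009765625, 10.091598510742188), (207.1243438720703, 302.38330078125), 9.925868034362793)
cap [639.09225827 -73.14288984 150.45018047] 40
scene0.png
blue 221 mean [561.7 332.8 109.9] circ [561.9 342.7] 34.9 rect [562.  338.3] [64.8 61.2] 2.4 z95 120.9
chili 216 mean [502.9 445.1  84.3] circ [500.8 448.4] 32.7 rect [501.1 449.1] [63.8 60.7] 60.6 z95 89.5
spice 142 mean [435.5 352.   97.3] circ [434.8 356.7] 25.6 rect [435.1 354.3] [43.1 46.7] 38.4 z95 103.1
box 267 mean [ 438.1 -296.2   75.4] circ [ 436.6 -295.1] 28.5 rect [ 437.6 -294.8] [54.9 30.1] 88.4 z95 79.1
shaker 457 mean [ 506.  -392.    92.1] circ [ 505.8 -389. ] 29.6 rect [ 505.8 -388.3] [57.4 52. ] 34.6 z95 96.6
stack 136 mean [608.5 119.4  85.3] circ [606.9 109.6] 35.5 rect [606.8 108.6] [64.5 66.6] 1.4 z95 91.3
dish 235 mean [ 564.  -283.2   18.2] circ [ 563.4 -290. ] 35.5 rect [ 564.6 -289.8] [67.2 65.2] 52.5 z95 24.4
board 3479 28.02835108599641 ((576.81298828125, 5.733551025390625), (206.54379272460938, 312.2951354980469), 9.926384925842285)
cap [641.02578366 -78.1367116  148.66390869] 85
```

Both views agree. The board is at (575.3, 9.5) with yaw 9.9°, and the stack and bottle positions fit its pockets. I'll go to the chili jar first.

Emit:
play_rows --deltas '[{"offset": [0,0,0],"rotation": [0,0,8.56],"grip": 0.085},{"offset": [0,0,0],"rotation": [0,0,8.56],"grip": 0.085},{"offset": [0,0,0],"rotation": [0,0,8.56],"grip": 0.085},{"offset": [0.024,-0.04,0],"rotation": [0,0,0],"grip": 0.085},{"offset": [0.024,-0.04,0],"rotation": [0,0,0],"grip": 0.085},{"offset": [0.024,-0.04,0],"rotation": [0,0,0],"grip": 0.085},{"offset": [0.024,-0.04,0],"rotation": [0,0,0],"grip": 0.085},{"offset": [0.024,-0.04,0],"rotation": [0,0,0],"grip": 0.085}]'

```text
time: 0.9
ee_pos: [358.7, -293.9, 201.0]
eef_rot: [1.0, -0.0, -0.0, -0.0]
contact_force: [0.7, 0.1, -0.5]
finger_gap: 0.994
grip_force: 0.0
```

Emit:
play_rows --deltas '[{"offset": [0.018,-0.042,0],"rotation": [0,0,0],"grip": 0.085},{"offset": [0.018,-0.042,0],"rotation": [0,0,0],"grip": 0.085},{"offset": [0.018,-0.042,0],"rotation": [0,0,0],"grip": 0.085},{"offset": [0.018,-0.042,0],"rotation": [0,0,0],"grip": 0.085},{"offset": [0.018,-0.042,0],"rotation": [0,0,0],"grip": 0.085},{"offset": [0.018,-0.042,0],"rotation": [0,0,0],"grip": 0.085},{"offset": [0.018,-0.042,0],"rotation": [0,0,0],"grip": 0.085},{"offset": [0.018,-0.042,0],"rotation": [0,0,0],"grip": 0.085}]'

```text
time: 1.7
ee_pos: [502.4, 41.7, 201.0]
eef_rot: [1.0, -0.0, -0.0, 0.0]
contact_force: [0.8, -0.3, 0.8]
finger_gap: 0.992
grip_force: 0.0
```

Emit:
play_rows --deltas '[{"offset": [0,-0.045,0],"rotation": [0,0,0],"grip": 0.085},{"offset": [0,-0.045,0],"rotation": [0,0,0],"grip": 0.085},{"offset": [0,-0.045,0],"rotation": [0,0,0],"grip": 0.085},{"offset": [0,-0.045,0],"rotation": [0,0,0],"grip": 0.085},{"offset": [0,-0.045,0],"rotation": [0,0,0],"grip": 0.085},{"offset": [0,-0.045,0],"rotation": [0,0,0],"grip": 0.085},{"offset": [0,-0.045,0],"rotation": [0,0,0],"grip": 0.085},{"offset": [0,-0.045,0],"rotation": [0,0,0],"grip": 0.085}]'

```text
time: 2.5
ee_pos: [502.2, 401.4, 200.5]
eef_rot: [1.0, -0.0, -0.0, 0.001]
contact_force: [0.8, -0.3, -0.0]
finger_gap: 0.993
grip_force: 0.0
```

```bash
cat >> h.py <<'E'
from scipy.spatial.transform import Rotation as Ro
def go(x,y,z,psi=None):
    s=sensors.sense(); R=Ro.from_quat(s['eef_rot']).as_matrix(); p=np.degrees(np.arctan2(R[1,0],R[0,0]))
    print('t',round(s['time'],1),'pos',s['ee_pos'].round(1),'psi',p.round(1),'zaxis',R[:,2].round(3),'F',s['contact_force'].round(1),'gap',round(s['finger_gap']*85.4,1),'gf',s['grip_force'],'q7',s['qpos'][6].round(2))
    D=np.array([x,y,z])-s['ee_pos']; print('offset at current psi',(R.T@D).round(1))
    if psi is not None:
        rz=(p-psi+180)%360-180; q=np.radians(psi); B=np.array([[np.cos(q),np.sin(q),0],[np.sin(q),-np.cos(q),0],[0,0,-1]])
        print('rz',rz.round(1),'offset at psi',(B@D).round(1))
E
python3 - <<'E'
from h import *
go(501,449.5,200,0)
c=save('wrist','w1.png'); print(c['mount'])
E
```

```text
t 2.5 pos [502.2 401.4 200.5] psi -0.0 zaxis [-0.001 -0.001 -1.   ] F [ 0.8 -0.3 -0. ] gap 84.8 gf 0.0 q7 -2.44
offset at current psi [ -1.3 -48.1   0.5]
rz -0.0 offset at psi [ -1.2 -48.1   0.5]
[[ 2.82216127e-05 -9.59055650e-01 -2.83217689e-01  7.10635598e+01]
 [ 9.99999979e-01  8.45212904e-05 -1.86566768e-04 -6.33187587e-01]
 [ 2.02865838e-04 -2.83217678e-01  9.59055632e-01 -1.71577843e+02]
 [ 0.00000000e+00  0.00000000e+00  0.00000000e+00  1.00000000e+00]]
```

View pics/w1.png

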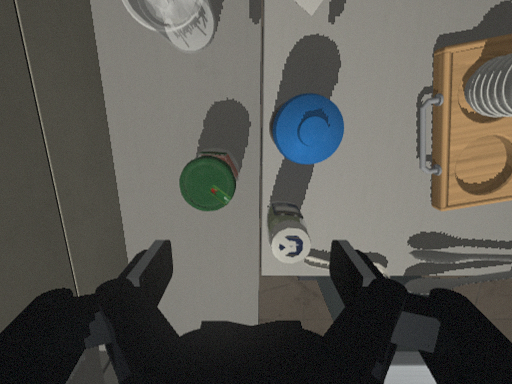

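Run:
```python
from h import *
a=cv2.imread('pics/w1.png')[130:230,160:260]; b=cv2.imread('pics/scene0.png')[88:128,236:276]
f=lambda i,k:cv2.resize(i,(400,400),interpolation=cv2.INTER_CUBIC)
cv2.imwrite('pics/z1.png',cv2.convertScaleAbs(np.hstack([f(a,4),f(b,10)]),alpha=1.7))
```

```text
(no output)
```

View pics/z1.png

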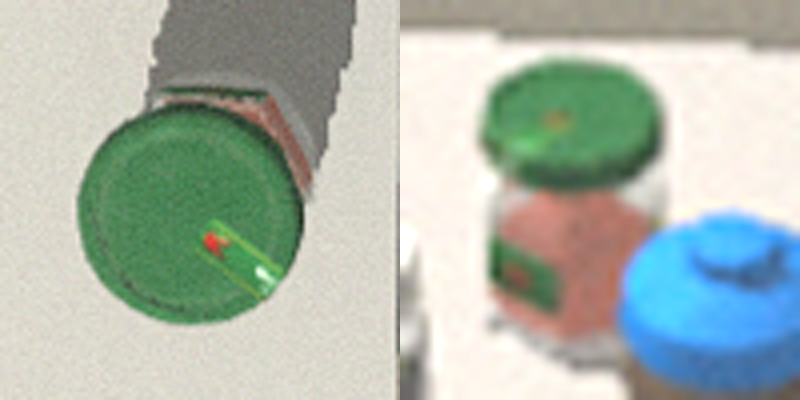

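The wrist view shows the chili lid at (208,183). Its body is hexagonal with flats facing world ±x, so I'll grip along world x.

Emit:
play_rows --deltas '[{"offset": [0,0,0.006],"rotation": [0,0,-8.5],"grip": 0.085},{"offset": [0,0,0.006],"rotation": [0,0,-8.5],"grip": 0.085},{"offset": [0,0,0.006],"rotation": [0,0,-8.5],"grip": 0.085},{"offset": [0,0,0.006],"rotation": [0,0,-8.5],"grip": 0.085},{"offset": [0,0,0.006],"rotation": [0,0,-8.5],"grip": 0.085},{"offset": [0,0,0.006],"rotation": [0,0,-8.5],"grip": 0.085},{"offset": [0,0,0.006],"rotation": [0,0,-8.5],"grip": 0.085},{"offset": [0,0,0.006],"rotation": [0,0,-8.5],"grip": 0.085}]'

```text
time: 3.35
ee_pos: [502.3, 399.4, 152.3]
eef_rot: [0.827, 0.562, -0.001, 0.0]
contact_force: [0.3, 0.6, -0.1]
finger_gap: 0.994
grip_force: 0.0
```

Emit:
play_rows --deltas '[{"offset": [0,0,0],"rotation": [0,0,-7.4],"grip": 0.085},{"offset": [0,0,0],"rotation": [0,0,-7.3],"grip": 0.085},{"offset": [0,0,0],"rotation": [0,0,-7.3],"grip": 0.085},{"offset": [0.012,0,0],"rotation": [0,0,0],"grip": 0.085},{"offset": [0.012,-0.001,0],"rotation": [0,0,0],"grip": 0.085},{"offset": [0.012,0,0],"rotation": [0,0,0],"grip": 0.085},{"offset": [0.012,0,0],"rotation": [0,0,0],"grip": 0.085},{"offset": [0,0,0.01],"rotation": [0,0,0],"grip": 0.085}]'

```text
time: 4.15
ee_pos: [500.2, 452.5, 144.4]
eef_rot: [0.706, 0.708, 0.002, -0.001]
contact_force: [-0.5, 0.4, 0.1]
finger_gap: 0.99
grip_force: 0.0
```

Run:
```python
from h import *
go(501,449.5,28,90)
```

```text
t 4.2 pos [500.2 452.5 144.4] psi 90.2 zaxis [ 0.001  0.005 -1.   ] F [-0.5  0.4  0.1] gap 84.5 gf 0.0 q7 -1.07
offset at current psi [ -3.5   0.6 116.4]
rz 0.2 offset at psi [ -3.    0.8 116.4]
```

Emit:
play_rows --deltas '[{"offset": [0,0,0.016],"rotation": [0,0,0],"grip": 0.085},{"offset": [0,0,0.016],"rotation": [0,0,0],"grip": 0.085},{"offset": [0,0,0.016],"rotation": [0,0,0],"grip": 0.085},{"offset": [0,0,0.016],"rotation": [0,0,0],"grip": 0.085},{"offset": [0,0,0.016],"rotation": [0,0,0],"grip": 0.085},{"offset": [0,0,0.016],"rotation": [0,0,0],"grip": 0.085},{"offset": [0,0,0.018],"rotation": [0,0,0],"grip": 0.085},{"offset": [0,0,0],"rotation": [0,0,0],"grip": 0.085}]'

```text
time: 4.95
ee_pos: [500.1, 445.9, 25.5]
eef_rot: [0.707, 0.707, -0.003, 0.0]
contact_force: [-0.3, -0.3, 0.2]
finger_gap: 0.991
grip_force: 0.0
```

Emit:
play_rows --deltas '[{"offset": [0,0,0],"rotation": [0,0,0],"grip": 0.05},{"offset": [0,0,0],"rotation": [0,0,0],"grip": 0.05},{"offset": [0,0,0],"rotation": [0,0,0],"grip": 0.05},{"offset": [0,0,0],"rotation": [0,0,0],"grip": 0.05},{"offset": [0,0,0],"rotation": [0,0,0],"grip": 0.05},{"offset": [0,0,0],"rotation": [0,0,0],"grip": 0.05},{"offset": [0,0,0],"rotation": [0,0,0],"grip": 0.05},{"offset": [0,0,0],"rotation": [0,0,0],"grip": 0.05}]'

```text
time: 5.75
ee_pos: [501.8, 449.3, 30.7]
eef_rot: [0.707, 0.707, 0.001, -0.0]
contact_force: [-1.2, 0.7, 5.0]
finger_gap: 0.711
grip_force: 65.9
```

Run:
```python
from h import *
go(501,449.5,200,90)
```

```text
t 5.8 pos [501.8 449.3  30.7] psi 90.0 zaxis [ 0.001  0.002 -1.   ] F [-1.2  0.7  5. ] gap 60.7 gf 65.90024471282959 q7 -1.12
offset at current psi [   0.6   -0.6 -169.3]
rz -0.0 offset at psi [   0.2   -0.8 -169.3]
```

Emit:
play_rows --deltas '[{"offset": [0,0,-0.01],"rotation": [0,0,0],"grip": 0.05},{"offset": [0,0,-0.02],"rotation": [0,0,0],"grip": 0.05},{"offset": [0,0,-0.025],"rotation": [0,0,0],"grip": 0.05},{"offset": [0,0,-0.025],"rotation": [0,0,0],"grip": 0.05},{"offset": [0,0,-0.025],"rotation": [0,0,0],"grip": 0.05},{"offset": [0,0,-0.02],"rotation": [0,0,0],"grip": 0.05},{"offset": [0,0,-0.02],"rotation": [0,0,0],"grip": 0.05},{"offset": [-0.015,0.002,0],"rotation": [0,0,0],"grip": 0.05}]'

```text
time: 6.55
ee_pos: [502.4, 436.4, 177.0]
eef_rot: [0.706, 0.708, 0.002, -0.001]
contact_force: [-0.6, 1.1, -2.3]
finger_gap: 0.718
grip_force: 65.7
```

Emit:
play_rows --deltas '[{"offset": [-0.03,0.002,0],"rotation": [0,0,0],"grip": 0.05},{"offset": [-0.035,0.003,0],"rotation": [0,0,0],"grip": 0.05},{"offset": [-0.035,0.003,0],"rotation": [0,0,0],"grip": 0.05},{"offset": [-0.035,0.003,0],"rotation": [0,0,0],"grip": 0.05},{"offset": [-0.035,0.003,0],"rotation": [0,0,0],"grip": 0.05},{"offset": [-0.035,0.003,0],"rotation": [0,0,0],"grip": 0.05},{"offset": [-0.035,0.003,0],"rotation": [0,0,0],"grip": 0.05},{"offset": [-0.035,0.003,0],"rotation": [0,0,0],"grip": 0.05}]'

```text
time: 7.35
ee_pos: [525.6, 155.5, 173.4]
eef_rot: [0.707, 0.707, -0.001, -0.0]
contact_force: [1.0, -0.6, -2.4]
finger_gap: 0.715
grip_force: 65.7
```

Emit:
play_rows --deltas '[{"offset": [-0.035,0.003,0],"rotation": [0,0,0],"grip": 0.05},{"offset": [-0.035,0.003,0],"rotation": [0,0,0],"grip": 0.05},{"offset": [-0.035,0.003,0],"rotation": [0,0,0],"grip": 0.05},{"offset": [-0.035,0.003,0],"rotation": [0,0,0],"grip": 0.05},{"offset": [-0.035,0.003,0],"rotation": [0,0,0],"grip": 0.05},{"offset": [-0.035,0.003,0],"rotation": [0,0,0],"grip": 0.05},{"offset": [-0.025,0.002,0],"rotation": [0,0,0],"grip": 0.05},{"offset": [-0.015,0,0],"rotation": [0,0,0],"grip": 0.05}]'

```text
time: 8.15
ee_pos: [545.2, -96.1, 173.2]
eef_rot: [0.709, 0.705, -0.002, -0.0]
contact_force: [-0.4, -0.4, -2.3]
finger_gap: 0.712
grip_force: 65.7
```

Emit:
play_rows --deltas '[{"offset": [-0.005,0,0.01],"rotation": [0,0,0],"grip": 0.05},{"offset": [0,0,0.015],"rotation": [0,0,0],"grip": 0.05},{"offset": [0,0,0.015],"rotation": [0,0,0],"grip": 0.05},{"offset": [0,0,0.015],"rotation": [0,0,0],"grip": 0.05},{"offset": [0,0,0.01],"rotation": [0,0,0],"grip": 0.05},{"offset": [0,0,0.005],"rotation": [0,0,0],"grip": 0.05},{"offset": [0,0,0],"rotation": [0,0,0],"grip": 0.05},{"offset": [0,0,0],"rotation": [0,0,0],"grip": 0.05}]'

```text
time: 8.95
ee_pos: [546.8, -96.4, 104.8]
eef_rot: [0.707, 0.707, 0.0, 0.0]
contact_force: [0.1, -0.7, -3.4]
finger_gap: 0.71
grip_force: 65.7
```

Run:
```python
from m import *
go(544.9,-92.3,42,90)
c=save('scene','s2.png')
meas(c,{'chili':(545,-92,90,170,60)})
a=c['color'][110:270,190:340,::-1];cv2.imwrite('pics/z2.png',cv2.resize(a,None,fx=3,fy=3,interpolation=2))
```

```text
t 8.9 pos [546.8 -96.4 104.8] psi 90.0 zaxis [ 0.001  0.    -1.   ] F [ 0.1 -0.7 -3.4] gap 60.6 gf 65.74866056442261 q7 -0.18
offset at current psi [ 4.1 -1.9 62.8]
rz 0.0 offset at psi [ 4.1 -1.9 62.8]
chili 798 mean [ 547.5 -105.8  142.5] circ [ 546.9 -101.5] 43.4 rect [550.1 -97.2] [63.5 70.9] 53.2 z95 162.3
```

View pics/z2.png

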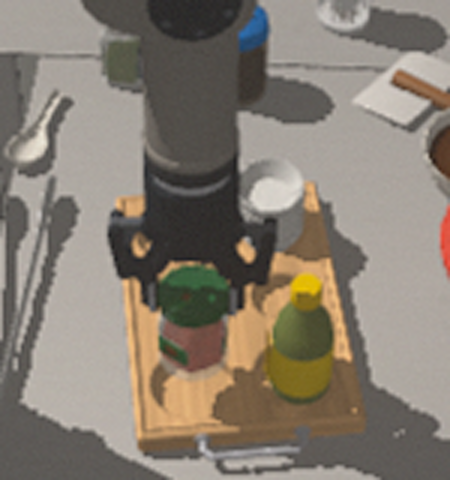

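The jar hangs upright over its pocket, with the lid at about (195,295) in the crop. A small correction, then down.

Emit:
play_rows --deltas '[{"offset": [0.004,-0.002,0],"rotation": [0,0,0],"grip": 0.05},{"offset": [0,0,0.01],"rotation": [0,0,0],"grip": 0.05},{"offset": [0,0,0.01],"rotation": [0,0,0],"grip": 0.05},{"offset": [0,0,0.01],"rotation": [0,0,0],"grip": 0.05},{"offset": [0,0,0.01],"rotation": [0,0,0],"grip": 0.05},{"offset": [0,0,0.008],"rotation": [0,0,0],"grip": 0.05},{"offset": [0,0,0.006],"rotation": [0,0,0],"grip": 0.05},{"offset": [0,0,0.005],"rotation": [0,0,0],"grip": 0.05}]'

```text
time: 9.8
ee_pos: [544.2, -92.8, 44.6]
eef_rot: [0.707, 0.707, -0.0, -0.0]
contact_force: [0.1, -0.4, -2.6]
finger_gap: 0.718
grip_force: 65.8
```

Emit:
play_rows --deltas '[{"offset": [0,0,0.002],"rotation": [0,0,0],"grip": 0.05},{"offset": [0,0,0.001],"rotation": [0,0,0],"grip": 0.05},{"offset": [0,0,0],"rotation": [0,0,0],"grip": 0.05},{"offset": [0,0,0],"rotation": [0,0,0],"grip": 0.05},{"offset": [0,0,0],"rotation": [0,0,0],"grip": 0.05},{"offset": [0,0,0],"rotation": [0,0,0],"grip": 0.05},{"offset": [0,0,0],"rotation": [0,0,0],"grip": 0.05},{"offset": [0,0,0],"rotation": [0,0,0],"grip": 0.05}]'

```text
time: 10.6
ee_pos: [544.3, -92.9, 42.4]
eef_rot: [0.707, 0.707, 0.0, 0.0]
contact_force: [0.1, -0.4, -2.8]
finger_gap: 0.713
grip_force: 65.8
```

Emit:
play_rows --deltas '[{"offset": [0,0,0.001],"rotation": [0,0,0],"grip": 0.05},{"offset": [0,0,0],"rotation": [0,0,0],"grip": 0.076},{"offset": [0,0,0],"rotation": [0,0,0],"grip": 0.076},{"offset": [0,0,0],"rotation": [0,0,0],"grip": 0.076},{"offset": [0,0,-0.005],"rotation": [0,0,0],"grip": 0.076},{"offset": [0,0,-0.02],"rotation": [0,0,0],"grip": 0.076},{"offset": [0,0,-0.03],"rotation": [0,0,0],"grip": 0.076},{"offset": [0,0,-0.04],"rotation": [0,0,0],"grip": 0.076}]'

```text
time: 11.4
ee_pos: [542.9, -92.9, 136.2]
eef_rot: [0.707, 0.707, -0.001, -0.001]
contact_force: [0.9, -0.8, 0.4]
finger_gap: 0.894
grip_force: 0.0
```

Emit:
play_rows --deltas '[{"offset": [0,0,-0.04],"rotation": [0,0,0],"grip": 0.085},{"offset": [-0.04,-0.005,0],"rotation": [0,0,0],"grip": 0.085},{"offset": [-0.045,-0.005,0],"rotation": [0,0,0],"grip": 0.085},{"offset": [-0.045,-0.005,0],"rotation": [0,0,0],"grip": 0.085},{"offset": [-0.045,-0.005,0],"rotation": [0,0,0],"grip": 0.085},{"offset": [-0.045,-0.005,0],"rotation": [0,0,0],"grip": 0.085},{"offset": [-0.04,-0.005,0],"rotation": [0,0,0],"grip": 0.085},{"offset": [-0.03,-0.005,0],"rotation": [0,0,0],"grip": 0.085}]'

```text
time: 12.2
ee_pos: [508.0, -386.8, 176.4]
eef_rot: [0.708, 0.706, -0.001, 0.001]
contact_force: [-0.7, 0.3, -0.3]
finger_gap: 0.997
grip_force: 0.0
```

Run:
```python
from m import *
go(506,-388.3,30,90)
c=save('scene','s3.png')
meas(c,{'chili':(545,-92,80,110,45),'shaker':objs['shaker']})
```

```text
t 12.2 pos [ 508.  -386.8  176.4] psi 89.8 zaxis [-0.    -0.002 -1.   ] F [-0.7  0.3 -0.3] gap 85.1 gf 0.0 q7 0.35
offset at current psi [ -1.3  -1.9 146.4]
rz -0.2 offset at psi [ -1.5  -2.  146.4]
chili 399 mean [544.4 -94.3  95.3] circ [544.  -91.2] 33.1 rect [543.8 -91.7] [62.4 61.6] 22.1 z95 99.4
shaker 458 mean [ 505.9 -392.    92. ] circ [ 506.8 -389.4] 30.0 rect [ 506.9 -389.9] [54.1 55.1] 5.6 z95 96.5
```

Emit:
play_rows --deltas '[{"offset": [-0.003,-0.002,0.005],"rotation": [0,0,0],"grip": 0.085},{"offset": [0,0,0.015],"rotation": [0,0,0],"grip": 0.085},{"offset": [0,0,0.015],"rotation": [0,0,0],"grip": 0.085},{"offset": [0,0,0.015],"rotation": [0,0,0],"grip": 0.085},{"offset": [0,0,0.005],"rotation": [0,0,0],"grip": 0.085},{"offset": [0,0,0],"rotation": [0,0,0],"grip": 0.085},{"offset": [0,0,0],"rotation": [0,0,0],"grip": 0.085},{"offset": [0,0,0],"rotation": [0,0,0],"grip": 0.085}]'

```text
time: 13.05
ee_pos: [507.9, -386.0, 122.3]
eef_rot: [0.707, 0.707, 0.0, 0.001]
contact_force: [-0.1, -0.6, -1.0]
finger_gap: 0.996
grip_force: 0.0
```

Emit:
play_rows --deltas '[{"offset": [-0.0025,-0.002,0.007],"rotation": [0,0,0],"grip": 0.085},{"offset": [0,0,0.015],"rotation": [0,0,0],"grip": 0.085},{"offset": [0,0,0.015],"rotation": [0,0,0],"grip": 0.085},{"offset": [0,0,0.015],"rotation": [0,0,0],"grip": 0.085},{"offset": [0,0,0.015],"rotation": [0,0,0],"grip": 0.085},{"offset": [0,0,0.012],"rotation": [0,0,0],"grip": 0.085},{"offset": [0,0,0.008],"rotation": [0,0,0],"grip": 0.085},{"offset": [0,0,0],"rotation": [0,0,0],"grip": 0.085}]'

```text
time: 13.85
ee_pos: [504.3, -387.8, 32.6]
eef_rot: [0.707, 0.707, -0.0, -0.001]
contact_force: [-0.5, 0.7, -0.4]
finger_gap: 0.997
grip_force: 0.0
```

Emit:
play_rows --deltas '[{"offset": [0,0,0],"rotation": [0,0,0],"grip": 0.045},{"offset": [0,0,0],"rotation": [0,0,0],"grip": 0.045},{"offset": [0,0,0],"rotation": [0,0,0],"grip": 0.045},{"offset": [0,0,0],"rotation": [0,0,0],"grip": 0.045},{"offset": [0,0,0],"rotation": [0,0,0],"grip": 0.045},{"offset": [0,0,0],"rotation": [0,0,0],"grip": 0.045},{"offset": [0,0,0],"rotation": [0,0,0],"grip": 0.045},{"offset": [0,0,0],"rotation": [0,0,0],"grip": 0.045}]'

```text
time: 14.65
ee_pos: [506.6, -388.9, 35.9]
eef_rot: [0.707, 0.707, 0.0, 0.002]
contact_force: [0.5, -1.3, 6.1]
finger_gap: 0.656
grip_force: 64.3
```

Run:
```python
from m import *
go(512.1,94.9,170,90)
```

```text
t 14.7 pos [ 506.6 -388.9   35.9] psi 90.0 zaxis [ 0.003 -0.002 -1.   ] F [ 0.5 -1.3  6.1] gap 56.0 gf 64.25597070716321 q7 0.29
offset at current psi [ 483.6    5.8 -134.9]
rz -0.0 offset at psi [ 483.8    5.5 -134.1]
```

Emit:
play_rows --deltas '[{"offset": [0,0,-0.01],"rotation": [0,0,0],"grip": 0.045},{"offset": [0,0,-0.02],"rotation": [0,0,0],"grip": 0.045},{"offset": [0,0,-0.025],"rotation": [0,0,0],"grip": 0.045},{"offset": [0,0,-0.025],"rotation": [0,0,0],"grip": 0.045},{"offset": [0,0,-0.025],"rotation": [0,0,0],"grip": 0.045},{"offset": [0,0,-0.02],"rotation": [0,0,0],"grip": 0.045},{"offset": [0,0,-0.01],"rotation": [0,0,0],"grip": 0.045},{"offset": [0.015,0,0],"rotation": [0,0,0],"grip": 0.045}]'

```text
time: 15.45
ee_pos: [504.7, -376.2, 170.0]
eef_rot: [0.709, 0.705, -0.001, 0.001]
contact_force: [-0.4, -0.5, -1.9]
finger_gap: 0.655
grip_force: 63.9
```

Emit:
play_rows --deltas '[{"offset": [0.03,0,0],"rotation": [0,0,0],"grip": 0.045},{"offset": [0.035,0,0],"rotation": [0,0,0],"grip": 0.045},{"offset": [0.035,0.001,0],"rotation": [0,0,0],"grip": 0.045},{"offset": [0.035,0.001,0],"rotation": [0,0,0],"grip": 0.045},{"offset": [0.035,0.001,0],"rotation": [0,0,0],"grip": 0.045},{"offset": [0.035,0.001,0],"rotation": [0,0,0],"grip": 0.045},{"offset": [0.035,0.001,0],"rotation": [0,0,0],"grip": 0.045},{"offset": [0.035,0.001,0],"rotation": [0,0,0],"grip": 0.045}]'

```text
time: 16.25
ee_pos: [509.0, -95.7, 167.5]
eef_rot: [0.707, 0.707, -0.001, -0.002]
contact_force: [-0.0, 0.7, -0.6]
finger_gap: 0.649
grip_force: 63.9
```

Emit:
play_rows --deltas '[{"offset": [0.035,0,0],"rotation": [0,0,0],"grip": 0.045},{"offset": [0.035,0,0],"rotation": [0,0,0],"grip": 0.045},{"offset": [0.035,0,0],"rotation": [0,0,0],"grip": 0.045},{"offset": [0.035,0,0],"rotation": [0,0,0],"grip": 0.045},{"offset": [0.03,0,0],"rotation": [0,0,0],"grip": 0.045},{"offset": [0.02,0,0],"rotation": [0,0,0],"grip": 0.045},{"offset": [0.004,0,0],"rotation": [0,0,0],"grip": 0.045},{"offset": [0,0,0.01],"rotation": [0,0,0],"grip": 0.045}]'

```text
time: 17.05
ee_pos: [511.0, 96.5, 159.1]
eef_rot: [0.706, 0.708, 0.0, 0.0]
contact_force: [0.1, -0.3, -1.1]
finger_gap: 0.654
grip_force: 63.9
```

Emit:
play_rows --deltas '[{"offset": [0,0,0.015],"rotation": [0,0,0],"grip": 0.045},{"offset": [0,0,0.015],"rotation": [0,0,0],"grip": 0.045},{"offset": [0,0,0.01],"rotation": [0,0,0],"grip": 0.045},{"offset": [0,0,0.01],"rotation": [0,0,0],"grip": 0.045},{"offset": [0,0,0.005],"rotation": [0,0,0],"grip": 0.045},{"offset": [0,0,0],"rotation": [0,0,0],"grip": 0.045},{"offset": [0,0,0],"rotation": [0,0,0],"grip": 0.045},{"offset": [0,0,0],"rotation": [0,0,0],"grip": 0.045}]'

```text
time: 17.85
ee_pos: [512.0, 95.9, 105.0]
eef_rot: [0.707, 0.707, 0.001, 0.0]
contact_force: [0.9, 0.6, -1.5]
finger_gap: 0.655
grip_force: 63.9
```

Run:
```python
from m import *
go(512.1,94.9,47,90)
```

```text
t 17.9 pos [512.   95.9 105. ] psi 90.0 zaxis [ 0.001  0.    -1.   ] F [ 0.9  0.6 -1.5] gap 55.9 gf 63.894943647498074 q7 -0.55
offset at current psi [-1.  0. 58.]
rz -0.0 offset at psi [-1.   0.1 58. ]
```

Emit:
play_rows --deltas '[{"offset": [-0.001,0,0.01],"rotation": [0,0,0],"grip": 0.045},{"offset": [0,0,0.01],"rotation": [0,0,0],"grip": 0.045},{"offset": [0,0,0.01],"rotation": [0,0,0],"grip": 0.045},{"offset": [0,0,0.01],"rotation": [0,0,0],"grip": 0.045},{"offset": [0,0,0.008],"rotation": [0,0,0],"grip": 0.045},{"offset": [0,0,0.006],"rotation": [0,0,0],"grip": 0.045},{"offset": [0,0,0.003],"rotation": [0,0,0],"grip": 0.045},{"offset": [0,0,0],"rotation": [0,0,0],"grip": 0.045}]'

```text
time: 18.65
ee_pos: [511.4, 94.8, 47.3]
eef_rot: [0.707, 0.707, 0.0, -0.0]
contact_force: [-0.6, 1.1, -1.7]
finger_gap: 0.652
grip_force: 63.9
```

Emit:
play_rows --deltas '[{"offset": [0,0,0],"rotation": [0,0,0],"grip": 0.045},{"offset": [0,0,0],"rotation": [0,0,0],"grip": 0.072},{"offset": [0,0,0],"rotation": [0,0,0],"grip": 0.072},{"offset": [0,0,0],"rotation": [0,0,0],"grip": 0.072},{"offset": [0,0,-0.005],"rotation": [0,0,0],"grip": 0.072},{"offset": [0,0,-0.025],"rotation": [0,0,0],"grip": 0.072},{"offset": [0,0,-0.04],"rotation": [0,0,0],"grip": 0.072},{"offset": [0,0,-0.04],"rotation": [0,0,0],"grip": 0.072}]'

```text
time: 19.45
ee_pos: [510.8, 94.6, 158.5]
eef_rot: [0.707, 0.707, -0.0, -0.0]
contact_force: [1.4, 0.1, 0.7]
finger_gap: 0.845
grip_force: 0.0
```

Emit:
play_rows --deltas '[{"offset": [0.02,-0.005,-0.02],"rotation": [0,0,0],"grip": 0.075},{"offset": [0.04,-0.011,0],"rotation": [0,0,0],"grip": 0.075},{"offset": [0.045,-0.013,0],"rotation": [0,0,0],"grip": 0.075},{"offset": [0.045,-0.013,0],"rotation": [0,0,0],"grip": 0.075},{"offset": [0.045,-0.013,0],"rotation": [0,0,0],"grip": 0.075},{"offset": [0.04,-0.012,0],"rotation": [0,0,0],"grip": 0.075},{"offset": [0.025,-0.01,0],"rotation": [0,0,0],"grip": 0.075},{"offset": [0,0,0],"rotation": [0,0,0],"grip": 0.075}]'

```text
time: 20.25
ee_pos: [430.2, 360.4, 178.2]
eef_rot: [0.704, 0.71, 0.001, -0.002]
contact_force: [-0.5, 0.7, 0.9]
finger_gap: 0.877
grip_force: 0.0
```

Run:
```python
from m import *
go(434.6,356,40,90)
for v in('scene','top'):
    c=save(v,v+'4.png')
    meas(c,{'pepper':(512,95,85,115,45),'spice':objs['spice'],'chili':(545,-92,80,110,45),'stack':objs['stack']})
```

```text
t 20.2 pos [430.2 360.4 178.2] psi 90.5 zaxis [-0.002  0.005 -1.   ] F [-0.5  0.7  0.9] gap 74.9 gf 0.0 q7 -1.03
offset at current psi [ -5.1   4.6 138.2]
rz 0.5 offset at psi [ -4.4   4.4 138.2]
pepper 286 mean [514.2  84.9 101.3] circ [513.7  91.7] 30.5 rect [513.2  90.4] [55.4 56.6] 4.8 z95 108.5
spice 142 mean [435.6 351.5  97.5] circ [435.1 355.8] 25.3 rect [435.2 355.8] [42.8 48.1] 5.9 z95 103.4
chili 404 mean [544.5 -94.3  95.3] circ [544.3 -90.9] 32.9 rect [544.2 -91.4] [61.8 63.4] 25.8 z95 99.6
stack 142 mean [607.7 120.2  85.3] circ [608.6 109.9] 35.6 rect [607.  109.9] [64.6 66.6] 2.4 z95 91.6
pepper 222 mean [511.3  93.4 102.6] circ [512.9  93.7] 29.4 rect [512.8  92.5] [55.8 57.2] 88.8 z95 108.9
spice 0
chili 253 mean [542.9 -89.1  95.4] circ [543.4 -89.1] 31.5 rect [543.8 -88.3] [60.5 60. ] 0.9 z95 100.6
stack 87 mean [610.9 113.2  84.5] circ [606.7 109.4] 33.7 rect [606.8 109.7] [63.1 60.4] 1.0 z95 90.0
```

Emit:
play_rows --deltas '[{"offset": [-0.002,0.003,0.005],"rotation": [0,0,0],"grip": 0.075},{"offset": [0,0,0.015],"rotation": [0,0,0],"grip": 0.075},{"offset": [0,0,0.015],"rotation": [0,0,0],"grip": 0.075},{"offset": [0,0,0.015],"rotation": [0,0,0],"grip": 0.075},{"offset": [0,0,0.005],"rotation": [0,0,0],"grip": 0.075},{"offset": [0,0,0],"rotation": [0,0,0],"grip": 0.075},{"offset": [0,0,0],"rotation": [0,0,0],"grip": 0.075},{"offset": [0,0,0],"rotation": [0,0,0],"grip": 0.075}]'

```text
time: 21.15
ee_pos: [437.9, 353.2, 123.1]
eef_rot: [0.707, 0.707, 0.001, 0.0]
contact_force: [-0.6, 0.9, 0.2]
finger_gap: 0.881
grip_force: 0.0
```

Emit:
play_rows --deltas '[{"offset": [0.003,-0.003,0.005],"rotation": [0,0,0],"grip": 0.075},{"offset": [0,0,0.015],"rotation": [0,0,0],"grip": 0.075},{"offset": [0,0,0.015],"rotation": [0,0,0],"grip": 0.075},{"offset": [0,0,0.015],"rotation": [0,0,0],"grip": 0.075},{"offset": [0,0,0.015],"rotation": [0,0,0],"grip": 0.075},{"offset": [0,0,0.01],"rotation": [0,0,0],"grip": 0.075},{"offset": [0,0,0.005],"rotation": [0,0,0],"grip": 0.075},{"offset": [0,0,0],"rotation": [0,0,0],"grip": 0.075}]'

```text
time: 21.95
ee_pos: [434.0, 355.3, 41.4]
eef_rot: [0.707, 0.707, -0.001, -0.0]
contact_force: [0.2, -0.3, -0.2]
finger_gap: 0.879
grip_force: 0.0
```

Emit:
play_rows --deltas '[{"offset": [0,0,0],"rotation": [0,0,0],"grip": 0.035},{"offset": [0,0,0],"rotation": [0,0,0],"grip": 0.035},{"offset": [0,0,0],"rotation": [0,0,0],"grip": 0.035},{"offset": [0,0,0],"rotation": [0,0,0],"grip": 0.035},{"offset": [0,0,0],"rotation": [0,0,0],"grip": 0.035},{"offset": [0,0,0],"rotation": [0,0,0],"grip": 0.035},{"offset": [0,0,0],"rotation": [0,0,0],"grip": 0.035},{"offset": [0,0,0],"rotation": [0,0,0],"grip": 0.035}]'

```text
time: 22.75
ee_pos: [434.9, 356.6, 43.4]
eef_rot: [0.707, 0.707, 0.001, -0.0]
contact_force: [-1.3, -0.2, 6.4]
finger_gap: 0.517
grip_force: 61.3
```

Run:
```python
from m import *
go(622.1,17.7,180,99.9)
```

```text
t 22.8 pos [434.9 356.6  43.4] psi 90.0 zaxis [ 0.001  0.002 -1.   ] F [-1.3 -0.2  6.4] gap 44.2 gf 61.32953882217407 q7 -1.13
offset at current psi [-338.6  187.5 -136.8]
rz -9.9 offset at psi [-366.   126.2 -136.6]
```

Emit:
play_rows --deltas '[{"offset": [0,0,-0.01],"rotation": [0,0,0],"grip": 0.035},{"offset": [0,0,-0.02],"rotation": [0,0,0],"grip": 0.035},{"offset": [0,0,-0.025],"rotation": [0,0,0],"grip": 0.035},{"offset": [0,0,-0.025],"rotation": [0,0,0],"grip": 0.035},{"offset": [0,0,-0.025],"rotation": [0,0,0],"grip": 0.035},{"offset": [0,0,-0.02],"rotation": [0,0,0],"grip": 0.035},{"offset": [0,0,-0.012],"rotation": [0,0,0],"grip": 0.035},{"offset": [-0.018,0.01,0],"rotation": [0,0,0],"grip": 0.035}]'

```text
time: 23.55
ee_pos: [442.4, 341.7, 181.6]
eef_rot: [0.705, 0.709, 0.002, -0.001]
contact_force: [-0.0, 1.1, -1.3]
finger_gap: 0.515
grip_force: 61.2
```

Emit:
play_rows --deltas '[{"offset": [-0.032,0.018,0],"rotation": [0,0,0],"grip": 0.035},{"offset": [-0.036,0.02,0],"rotation": [0,0,0],"grip": 0.035},{"offset": [-0.036,0.02,0],"rotation": [0,0,0],"grip": 0.035},{"offset": [-0.036,0.02,0],"rotation": [0,0,0],"grip": 0.035},{"offset": [-0.036,0.02,0],"rotation": [0,0,0],"grip": 0.035},{"offset": [-0.036,0.02,0],"rotation": [0,0,0],"grip": 0.035},{"offset": [-0.036,0.02,0],"rotation": [0,0,0],"grip": 0.035},{"offset": [-0.032,0.018,0],"rotation": [0,0,0],"grip": 0.035}]'

```text
time: 24.35
ee_pos: [600.7, 54.5, 178.4]
eef_rot: [0.708, 0.706, -0.001, -0.0]
contact_force: [1.4, 0.3, -1.3]
finger_gap: 0.517
grip_force: 61.2
```

Emit:
play_rows --deltas '[{"offset": [-0.025,0.014,0],"rotation": [0,0,0],"grip": 0.035},{"offset": [-0.016,0.008,0],"rotation": [0,0,0],"grip": 0.035},{"offset": [0,0,0.005],"rotation": [0,0,0],"grip": 0.035},{"offset": [0,0,0.015],"rotation": [0,0,0],"grip": 0.035},{"offset": [0,0,0.02],"rotation": [0,0,0],"grip": 0.035},{"offset": [0,0,0.015],"rotation": [0,0,0],"grip": 0.035},{"offset": [0,0,0.005],"rotation": [0,0,0],"grip": 0.035},{"offset": [0,0,0],"rotation": [0,0,0],"grip": 0.035}]'

```text
time: 25.15
ee_pos: [621.2, 17.5, 118.4]
eef_rot: [0.707, 0.708, -0.001, -0.001]
contact_force: [0.5, 0.3, -1.8]
finger_gap: 0.512
grip_force: 61.3
```

Run:
```python
from m import *
go(622.1,17.7,54.4,90)
c=save('scene','s5.png')
meas(c,{'spice':(622,17,65,200,27)})
a=c['color'][110:270,190:340,::-1];cv2.imwrite('pics/z5.png',cv2.resize(a,None,fx=3,fy=3,interpolation=2))
```

```text
t 25.1 pos [621.2  17.5 118.4] psi 90.1 zaxis [-0.002  0.    -1.   ] F [ 0.5  0.3 -1.8] gap 43.8 gf 61.25637173652649 q7 -0.39
offset at current psi [ 0.2  1.  64. ]
rz 0.1 offset at psi [ 0.2  0.9 64. ]
spice 599 mean [621.4   5.3 143.4] circ [621.8  16.9] 26.7 rect [623.9  15.1] [49.3 47.8] 65.8 z95 177.3
```

View pics/z5.png

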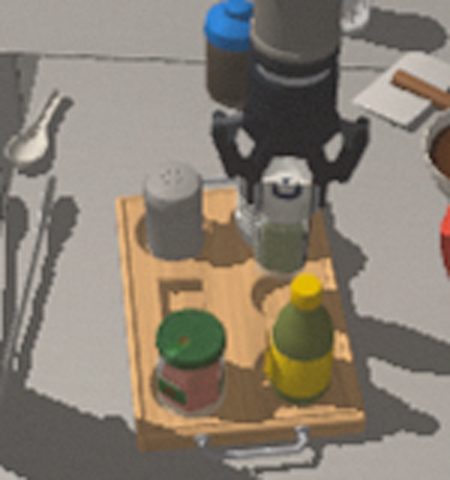

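Chili (190,355) and pepper (173,210) are seated, and the spice jar hangs upright over its pocket at (272,295). I'll lower it.

Emit:
play_rows --deltas '[{"offset": [0,0.001,0.01],"rotation": [0,0,0],"grip": 0.035},{"offset": [0,0,0.012],"rotation": [0,0,0],"grip": 0.035},{"offset": [0,0,0.012],"rotation": [0,0,0],"grip": 0.035},{"offset": [0,0,0.01],"rotation": [0,0,0],"grip": 0.035},{"offset": [0,0,0.008],"rotation": [0,0,0],"grip": 0.035},{"offset": [0,0,0.006],"rotation": [0,0,0],"grip": 0.035},{"offset": [0,0,0.004],"rotation": [0,0,0],"grip": 0.035},{"offset": [0,0,0],"rotation": [0,0,0],"grip": 0.035}]'

```text
time: 26.0
ee_pos: [623.0, 16.5, 56.7]
eef_rot: [0.707, 0.707, -0.0, -0.0]
contact_force: [-0.1, -0.2, -1.8]
finger_gap: 0.517
grip_force: 61.3
```

Emit:
play_rows --deltas '[{"offset": [0,0,0.001],"rotation": [0,0,0],"grip": 0.035},{"offset": [0,0,0],"rotation": [0,0,0],"grip": 0.035},{"offset": [0,0,0],"rotation": [0,0,0],"grip": 0.06},{"offset": [0,0,0],"rotation": [0,0,0],"grip": 0.06},{"offset": [0,0,0],"rotation": [0,0,0],"grip": 0.06},{"offset": [0,0,-0.005],"rotation": [0,0,0],"grip": 0.06},{"offset": [0,0,-0.02],"rotation": [0,0,0],"grip": 0.06},{"offset": [0,0,-0.035],"rotation": [0,0,0],"grip": 0.06}]'

```text
time: 26.8
ee_pos: [621.3, 15.9, 114.7]
eef_rot: [0.707, 0.707, -0.002, -0.002]
contact_force: [-0.2, 0.1, 0.3]
finger_gap: 0.705
grip_force: 0.0
```

Emit:
play_rows --deltas '[{"offset": [0,0,-0.04],"rotation": [0,0,0],"grip": 0.06},{"offset": [0,0,-0.035],"rotation": [0,0,0],"grip": 0.06},{"offset": [0,-0.03,0],"rotation": [0,0,0],"grip": 0.06},{"offset": [0,-0.045,0],"rotation": [0,0,0],"grip": 0.06},{"offset": [-0.03,-0.03,0],"rotation": [0,0,0],"grip": 0.06},{"offset": [-0.04,-0.01,0],"rotation": [0,0,0],"grip": 0.06},{"offset": [-0.045,-0.01,0],"rotation": [0,0,0],"grip": 0.06},{"offset": [-0.045,-0.01,0],"rotation": [0,0,0],"grip": 0.06}]'

```text
time: 27.6
ee_pos: [487.8, -144.6, 192.2]
eef_rot: [0.707, 0.707, -0.0, 0.001]
contact_force: [1.0, -0.4, 0.2]
finger_gap: 0.701
grip_force: 0.0
```

Run:
```python
from m import *
go(437.7,-294,28,90)
for v in('scene','top'):
    c=save(v,v+'6.png')
    meas(c,{'pepper':(512,95,85,115,45),'spice':(622,17,85,120,27),'box':objs['box']})
```

```text
t 27.6 pos [ 487.8 -144.6  192.2] psi 90.1 zaxis [ 0.001 -0.002 -1.   ] F [ 1.  -0.4  0.2] gap 59.9 gf 0.0 q7 0.01
offset at current psi [-149.1  -50.5  164.4]
rz 0.1 offset at psi [-149.4  -50.1  164.2]
pepper 99 mean [517.5  96.3 102.9] circ [517.9  89.4] 30.9 rect [520.6  90.3] [40.6 58. ] 4.5 z95 109.3
spice 245 mean [622.5  10.9 106.1] circ [622.3  16.4] 24.8 rect [622.6  15.6] [47.2 45.6] 55.4 z95 113.5
box 270 mean [ 438.1 -296.7   75.5] circ [ 438.9 -295. ] 28.8 rect [ 437.5 -294. ] [54.5 30.2] 88.4 z95 79.4
pepper 222 mean [511.4  93.5 102.2] circ [512.8  93.8] 29.5 rect [512.1  93.9] [56.5 55.9] 25.1 z95 107.7
spice 149 mean [620.2  18.5 107.6] circ [621.6  18.2] 23.6 rect [621.3  19.3] [46.3 42.4] 0.6 z95 113.8
box 0
```

Emit:
play_rows --deltas '[{"offset": [-0.035,-0.012,0],"rotation": [0,0,0],"grip": 0.06},{"offset": [-0.04,-0.014,0],"rotation": [0,0,0],"grip": 0.06},{"offset": [-0.04,-0.014,0],"rotation": [0,0,0],"grip": 0.06},{"offset": [-0.03,-0.01,0.01],"rotation": [0,0,0],"grip": 0.06},{"offset": [-0.004,0,0.02],"rotation": [0,0,0],"grip": 0.06},{"offset": [0,0,0.025],"rotation": [0,0,0],"grip": 0.06},{"offset": [0,0,0.015],"rotation": [0,0,0],"grip": 0.06},{"offset": [0,0,0],"rotation": [0,0,0],"grip": 0.06}]'

```text
time: 28.5
ee_pos: [436.6, -291.4, 119.5]
eef_rot: [0.707, 0.707, -0.0, -0.002]
contact_force: [-1.0, -0.3, 0.4]
finger_gap: 0.704
grip_force: 0.0
```

Emit:
play_rows --deltas '[{"offset": [0,0,0],"rotation": [0,0,0],"grip": 0.06},{"offset": [0,0,0],"rotation": [0,0,0],"grip": 0.06},{"offset": [0,0,0],"rotation": [0,0,0],"grip": 0.06},{"offset": [0,0,0],"rotation": [0,0,0],"grip": 0.06},{"offset": [0,0,0],"rotation": [0,0,0],"grip": 0.06},{"offset": [0,0,0],"rotation": [0,0,0],"grip": 0.06},{"offset": [0,0,0],"rotation": [0,0,0],"grip": 0.06},{"offset": [0,0,0],"rotation": [0,0,0],"grip": 0.06}]'

```text
time: 29.3
ee_pos: [438.2, -292.4, 121.3]
eef_rot: [0.707, 0.707, -0.0, -0.0]
contact_force: [-0.4, 0.3, 0.1]
finger_gap: 0.7
grip_force: 0.0
```

Settled. I shift 1.5 mm in y and go down 86 mm.

Emit:
play_rows --deltas '[{"offset": [-0.0015,0,0.01],"rotation": [0,0,0],"grip": 0.06},{"offset": [0,0,0.015],"rotation": [0,0,0],"grip": 0.06},{"offset": [0,0,0.015],"rotation": [0,0,0],"grip": 0.06},{"offset": [0,0,0.015],"rotation": [0,0,0],"grip": 0.06},{"offset": [0,0,0.015],"rotation": [0,0,0],"grip": 0.06},{"offset": [0,0,0.01],"rotation": [0,0,0],"grip": 0.06},{"offset": [0,0,0.006],"rotation": [0,0,0],"grip": 0.06},{"offset": [0,0,0],"rotation": [0,0,0],"grip": 0.06}]'

```text
time: 30.1
ee_pos: [437.7, -293.5, 34.4]
eef_rot: [0.707, 0.707, -0.0, -0.001]
contact_force: [-1.3, 0.8, 0.1]
finger_gap: 0.701
grip_force: 0.0
```

Emit:
play_rows --deltas '[{"offset": [0,0,0],"rotation": [0,0,0],"grip": 0.04},{"offset": [0,0,0],"rotation": [0,0,0],"grip": 0.025},{"offset": [0,0,0],"rotation": [0,0,0],"grip": 0.02},{"offset": [0,0,0],"rotation": [0,0,0],"grip": 0.02},{"offset": [0,0,0],"rotation": [0,0,0],"grip": 0.02},{"offset": [0,0,0],"rotation": [0,0,0],"grip": 0.02},{"offset": [0,0,0],"rotation": [0,0,0],"grip": 0.02},{"offset": [0,0,0],"rotation": [0,0,0],"grip": 0.02}]'

```text
time: 30.9
ee_pos: [439.1, -294.3, 36.3]
eef_rot: [0.707, 0.707, 0.0, 0.001]
contact_force: [-0.7, 0.3, 5.3]
finger_gap: 0.329
grip_force: 59.6
```

Run:
```python
from m import *
go(528.5,1.3,170,99.9)
```

```text
t 30.9 pos [ 439.1 -294.3   36.3] psi 90.0 zaxis [ 0.002 -0.001 -1.   ] F [-0.7  0.3  5.3] gap 28.1 gf 59.60136833251454 q7 0.2
offset at current psi [ 295.5   89.5 -133.9]
rz -9.9 offset at psi [ 275.8  138.9 -133.7]
```

Emit:
play_rows --deltas '[{"offset": [0,0,-0.01],"rotation": [0,0,0],"grip": 0.02},{"offset": [0,0,-0.02],"rotation": [0,0,0],"grip": 0.02},{"offset": [0,0,-0.025],"rotation": [0,0,-2.5],"grip": 0.02},{"offset": [0,0,-0.025],"rotation": [0,0,-2.5],"grip": 0.02},{"offset": [0,0,-0.025],"rotation": [0,0,-2.5],"grip": 0.02},{"offset": [0,0,-0.02],"rotation": [0,0,-2.4],"grip": 0.02},{"offset": [0,0,-0.01],"rotation": [0,0,0],"grip": 0.02},{"offset": [0.016,0.008,0],"rotation": [0,0,0],"grip": 0.02}]'

```text
time: 31.7
ee_pos: [443.1, -280.2, 171.4]
eef_rot: [0.646, 0.763, -0.001, 0.002]
contact_force: [1.0, -0.0, -0.5]
finger_gap: 0.329
grip_force: 59.1
```

Emit:
play_rows --deltas '[{"offset": [0.03,0.015,0],"rotation": [0,0,0],"grip": 0.02},{"offset": [0.04,0.02,0],"rotation": [0,0,0],"grip": 0.02},{"offset": [0.04,0.02,0],"rotation": [0,0,0],"grip": 0.02},{"offset": [0.04,0.02,0],"rotation": [0,0,0],"grip": 0.02},{"offset": [0.04,0.02,0],"rotation": [0,0,0],"grip": 0.02},{"offset": [0.035,0.018,0],"rotation": [0,0,0],"grip": 0.02},{"offset": [0.025,0.013,0],"rotation": [0,0,0],"grip": 0.02},{"offset": [0.01,0.005,0],"rotation": [0,0,0],"grip": 0.02}]'

```text
time: 32.5
ee_pos: [527.5, 6.3, 170.1]
eef_rot: [0.641, 0.767, 0.001, -0.001]
contact_force: [0.2, 0.8, -0.7]
finger_gap: 0.326
grip_force: 59.1
```

Emit:
play_rows --deltas '[{"offset": [0,0,0.01],"rotation": [0,0,0],"grip": 0.02},{"offset": [0,0,0.015],"rotation": [0,0,0],"grip": 0.02},{"offset": [0,0,0.015],"rotation": [0,0,0],"grip": 0.02},{"offset": [0,0,0.015],"rotation": [0,0,0],"grip": 0.02},{"offset": [0,0,0.01],"rotation": [0,0,0],"grip": 0.02},{"offset": [0,0,0.005],"rotation": [0,0,0],"grip": 0.02},{"offset": [0,0,0],"rotation": [0,0,0],"grip": 0.02},{"offset": [0,0,0],"rotation": [0,0,0],"grip": 0.02}]'

```text
time: 33.3
ee_pos: [528.2, 1.5, 100.7]
eef_rot: [0.644, 0.765, 0.0, 0.0]
contact_force: [-0.5, -0.2, -0.0]
finger_gap: 0.328
grip_force: 59.1
```

Run:
```python
from m import *
go(528.5,1.3,47.3,99.9)
c=save('scene','s7.png')
a=c['color'][110:270,190:340,::-1];cv2.imwrite('pics/z7.png',cv2.resize(a,None,fx=3,fy=3,interpolation=2))
```

```text
t 33.3 pos [528.2   1.5 100.7] psi 99.8 zaxis [ 0.001 -0.    -1.   ] F [-0.5 -0.2 -0. ] gap 28.0 gf 59.08672228222713 q7 -0.22
offset at current psi [-0.2  0.2 53.4]
rz -0.1 offset at psi [-0.2  0.3 53.4]
```

View pics/z7.png

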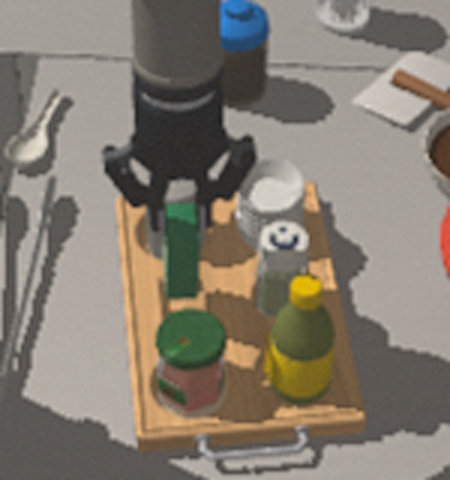

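The box hangs upright over the slot at (183,290). I'll lower it and release.

Emit:
play_rows --deltas '[{"offset": [0,0,0.01],"rotation": [0,0,0],"grip": 0.02},{"offset": [0,0,0.01],"rotation": [0,0,0],"grip": 0.02},{"offset": [0,0,0.01],"rotation": [0,0,0],"grip": 0.02},{"offset": [0,0,0.01],"rotation": [0,0,0],"grip": 0.02},{"offset": [0,0,0.007],"rotation": [0,0,0],"grip": 0.02},{"offset": [0,0,0.004],"rotation": [0,0,0],"grip": 0.02},{"offset": [0,0,0.002],"rotation": [0,0,0],"grip": 0.02},{"offset": [0,0,0],"rotation": [0,0,0],"grip": 0.02}]'

```text
time: 34.15
ee_pos: [528.0, 2.1, 47.6]
eef_rot: [0.643, 0.765, 0.0, 0.0]
contact_force: [0.5, -0.8, -1.1]
finger_gap: 0.331
grip_force: 59.1
```

Emit:
play_rows --deltas '[{"offset": [0,0,0],"rotation": [0,0,0],"grip": 0.02},{"offset": [0,0,0],"rotation": [0,0,0],"grip": 0.02},{"offset": [0,0,0],"rotation": [0,0,0],"grip": 0.045},{"offset": [0,0,0],"rotation": [0,0,0],"grip": 0.05},{"offset": [0,0,0],"rotation": [0,0,0],"grip": 0.05},{"offset": [0,0,-0.005],"rotation": [0,0,0],"grip": 0.05},{"offset": [0,0,-0.025],"rotation": [0,0,0],"grip": 0.05},{"offset": [0,0,-0.04],"rotation": [0,0,0],"grip": 0.05}]'

```text
time: 34.95
ee_pos: [525.5, 1.4, 116.1]
eef_rot: [0.643, 0.765, -0.002, -0.002]
contact_force: [1.2, -0.6, -0.4]
finger_gap: 0.585
grip_force: 0.0
```

Run:
```python
from m import *
go(564.5,-290,170,99.9)
```

```text
t 35.0 pos [525.5   1.4 116.1] psi 99.9 zaxis [-0.006  0.    -1.   ] F [ 1.2 -0.6 -0.4] gap 50.0 gf 0.0 q7 -0.2
offset at current psi [-293.7  -12.   -54.2]
rz -0.0 offset at psi [-293.7  -11.7  -53.9]
```

Emit:
play_rows --deltas '[{"offset": [0,0,-0.009],"rotation": [0,0,-7.5],"grip": 0.05},{"offset": [0,0,-0.009],"rotation": [0,0,-7.5],"grip": 0.05},{"offset": [0,0,-0.009],"rotation": [0,0,-7.5],"grip": 0.05},{"offset": [0,0,-0.009],"rotation": [0,0,-7.5],"grip": 0.05},{"offset": [0,0,-0.009],"rotation": [0,0,-7.5],"grip": 0.05},{"offset": [0,0,-0.009],"rotation": [0,0,-7.5],"grip": 0.05},{"offset": [-0.02,-0.022,0],"rotation": [0,0,0],"grip": 0.05},{"offset": [-0.032,-0.035,0],"rotation": [0,0,0],"grip": 0.05}]'

```text
time: 35.75
ee_pos: [538.0, -70.7, 173.0]
eef_rot: [0.297, 0.955, 0.001, 0.001]
contact_force: [1.0, -1.1, -0.2]
finger_gap: 0.586
grip_force: 0.0
```

Emit:
play_rows --deltas '[{"offset": [-0.032,-0.035,0],"rotation": [0,0,0],"grip": 0.085},{"offset": [-0.032,-0.035,0],"rotation": [0,0,0],"grip": 0.085},{"offset": [-0.032,-0.035,0],"rotation": [0,0,0],"grip": 0.085},{"offset": [-0.03,-0.032,0],"rotation": [0,0,0],"grip": 0.085},{"offset": [-0.021,-0.022,0],"rotation": [0,0,0],"grip": 0.085},{"offset": [0,0,0.02],"rotation": [0,0,0],"grip": 0.085},{"offset": [0,0,0.03],"rotation": [0,0,0],"grip": 0.085},{"offset": [0,0,0.02],"rotation": [0,0,0],"grip": 0.085}]'

```text
time: 36.55
ee_pos: [565.6, -289.6, 99.7]
eef_rot: [0.302, 0.953, 0.0, -0.001]
contact_force: [-0.6, 0.1, -0.1]
finger_gap: 0.996
grip_force: 0.0
```

Emit:
play_rows --deltas '[{"offset": [0,0,0.02],"rotation": [0,0,0],"grip": 0.085},{"offset": [0,0,0.01],"rotation": [0,0,0],"grip": 0.085},{"offset": [0,0,0],"rotation": [0,0,0],"grip": 0.085},{"offset": [0,0,0],"rotation": [0,0,0],"grip": 0.085},{"offset": [0,0,0],"rotation": [0,0,0],"grip": 0.085},{"offset": [0,0,0],"rotation": [0,0,0],"grip": 0.085},{"offset": [0,0,0],"rotation": [0,0,0],"grip": 0.085},{"offset": [0,0,0],"rotation": [0,0,0],"grip": 0.085}]'

```text
time: 37.35
ee_pos: [566.5, -289.3, 71.7]
eef_rot: [0.302, 0.953, -0.0, 0.0]
contact_force: [-1.3, -0.1, 0.3]
finger_gap: 0.994
grip_force: 0.0
```

Run:
```python
from m import *
go(564.3,-290,5,145)
for v in('scene','top'):
    c=save(v,v+'8.png')
    meas(c,{'box':(528,1.3,76,100,40),'chili':(545,-92,80,110,45),'pepper':(512,95,85,115,45),'spice':(622,17,85,120,27),'stack':objs['stack'],'dish':objs['dish']})
```

```text
t 37.4 pos [ 566.5 -289.3   71.7] psi 144.9 zaxis [ 0.001 -0.    -1.   ] F [-1.3 -0.1  0.3] gap 84.9 gf 0.0 q7 0.95
offset at current psi [ 1.5 -1.9 66.7]
rz -0.1 offset at psi [ 1.4 -1.9 66.7]
box 0
chili 0
pepper 0
spice 220 mean [624.6  10.8 105.9] circ [622.4  16.5] 25.0 rect [626.   14.9] [46.7 40. ] 88.3 z95 113.4
stack 74 mean [625.2 118.6  85.9] circ [611.4 109.5] 32.9 rect [623.2 109.9] [32.2 65.7] 2.2 z95 92.3
dish 216 mean [ 566.4 -283.7   18.1] circ [ 564.5 -289.9] 35.0 rect [ 565.7 -290.6] [66.4 66.3] 45.8 z95 23.9
box 128 mean [526.    1.5  85.9] circ [526.7   1.5] 27.3 rect [526.3   1.9] [30.  51.7] 9.9 z95 91.2
chili 251 mean [542.9 -89.   95.5] circ [543.7 -89.6] 31.6 rect [543.7 -88.3] [59.7 60.5] 88.7 z95 100.4
pepper 222 mean [511.3  93.3 102.3] circ [513.4  93.6] 29.5 rect [512.5  94.1] [57.1 55.9] 24.1 z95 108.7
spice 149 mean [620.   18.3 108.1] circ [621.9  17.6] 23.6 rect [621.2  19.2] [45.2 42.5] 0.3 z95 114.5
stack 83 mean [610.1 116.   84.1] circ [607.2 110.2] 33.7 rect [606.7 109.6] [63.8 60.7] 1.5 z95 89.7
dish 101 mean [ 567.1 -292.9   18. ] circ [ 565.5 -290.5] 34.4 rect [ 564.8 -289.8] [65.2 62.9] 45.7 z95 24.8
```

The box is seated, and the dish centre is confirmed at about (565,-290). I'll descend to rim level.

Emit:
play_rows --deltas '[{"offset": [0.001,-0.001,0.01],"rotation": [0,0,0],"grip": 0.085},{"offset": [0,0,0.015],"rotation": [0,0,0],"grip": 0.085},{"offset": [0,0,0.015],"rotation": [0,0,0],"grip": 0.085},{"offset": [0,0,0.012],"rotation": [0,0,0],"grip": 0.085},{"offset": [0,0,0.01],"rotation": [0,0,0],"grip": 0.085},{"offset": [0,0,0.006],"rotation": [0,0,0],"grip": 0.085},{"offset": [0,0,0.002],"rotation": [0,0,0],"grip": 0.085},{"offset": [0,0,0],"rotation": [0,0,0],"grip": 0.085}]'

```text
time: 38.25
ee_pos: [565.1, -289.4, 1.2]
eef_rot: [0.302, 0.953, 0.0, 0.0]
contact_force: [1.4, -0.6, 0.8]
finger_gap: 0.994
grip_force: 0.0
```

Emit:
play_rows --deltas '[{"offset": [0,0,0],"rotation": [0,0,0],"grip": 0.08},{"offset": [0,0,0],"rotation": [0,0,0],"grip": 0.075},{"offset": [0,0,0],"rotation": [0,0,0],"grip": 0.07},{"offset": [0,0,0],"rotation": [0,0,0],"grip": 0.066},{"offset": [0,0,0],"rotation": [0,0,0],"grip": 0.06},{"offset": [0,0,0],"rotation": [0,0,0],"grip": 0.06},{"offset": [0,0,0],"rotation": [0,0,0],"grip": 0.06},{"offset": [0,0,0],"rotation": [0,0,0],"grip": 0.06}]'

```text
time: 39.05
ee_pos: [564.9, -289.5, 1.3]
eef_rot: [0.302, 0.953, -0.0, -0.0]
contact_force: [-0.3, 0.2, 0.8]
finger_gap: 0.707
grip_force: 0.0
```

Run:
```python
from m import *
go(607,110,180,145)
c=save('scene','s9.png')
meas(c,{'dish':objs['dish']})
```

```text
t 39.0 pos [ 564.9 -289.5    1.3] psi 144.9 zaxis [-0. -0. -1.] F [-0.3  0.2  0.8] gap 60.4 gf 0.0 q7 0.91
offset at current psi [ 195.4  350.9 -178.7]
rz -0.1 offset at psi [ 194.7  351.4 -178.7]
dish 144 mean [ 576.3 -287.6   18.5] circ [ 565.2 -290.7] 33.8 rect [ 568.  -290.8] [58.5 66.2] 1.6 z95 24.2
```

Run:
```python
from m import *
c=load('s9.png'); w=save('wrist','w9.png')
a=c['color'][250:350,200:310,::-1]
cv2.imwrite('pics/z9.png',cv2.convertScaleAbs(np.hstack([cv2.resize(a,(400,364),interpolation=2),cv2.resize(w['color'][:,:,::-1],(400,364))]),alpha=1.8))
```

```text
(no output)
```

View pics/z9.png

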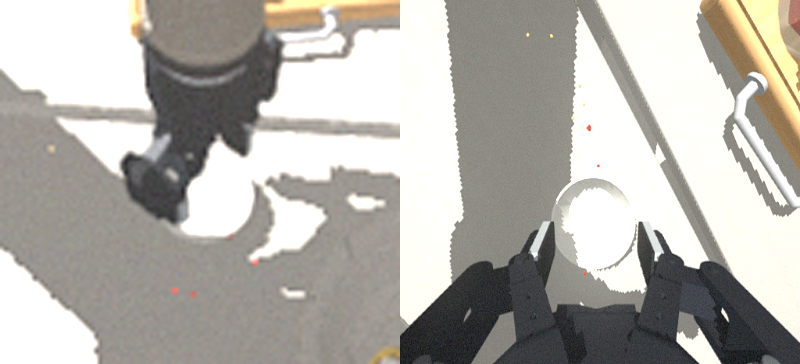

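Run:
```python
from m import *
w=load('w9.png'); M=w['mount']; d=w['depth']; v,u=np.mgrid[:384,:512]
P=np.stack([(u-w['cx'])/w['fx']*d,(v-w['cy'])/w['fy']*d,d],-1)@M[:3,:3].T+M[:3,3]
ok=(d>0)&(np.hypot(P[...,0],P[...,1])<75)&(P[...,2]>-40)
for lo,hi in((-40,-30),(-30,-24),(-24,-18),(-18,-12),(-12,-6),(-6,0),(0,4)):
    q=P[ok&(P[...,2]>=lo)&(P[...,2]<hi)]
    if len(q): 
        c,r=cv2.minEnclosingCircle(q[:,:2].astype(np.float32)); 
        i=q[abs(q[:,0])<14]; print(lo,hi,len(q),'circ',np.round(c,1),round(r,1),'y near pads',np.histogram(i[:,1],bins=np.arange(-60,61,10))[0])
go(0,0,0)
```

```text
-40 -30 207 circ [10.8  0.2] 36.6 y near pads [ 0  0 74 27  0  0  0  0 52 54  0  0]
-24 -18 784 circ [ 0.9 -2.3] 33.7 y near pads [ 0  0 72  0  0  0  0  0 93 21  0  0]
-18 -12 2055 circ [ 0.8 -2.6] 33.7 y near pads [  0   0 242  78   0   0   0   0 324   5   0   0]
-12 -6 1939 circ [ 0.5 -2.5] 29.2 y near pads [  0   0  14 350   1   0   0  68 295   0   0   0]
-6 0 3552 circ [ 0.4 -2.5] 24.2 y near pads [  0   0   0 273 561 561 574 526  20   0   0   0]
0 4 21256 circ [0. 0.] 75.0 y near pads [509 393  83   0   0   0   0   0   7 319 392 520]
t 39.1 pos [ 564.9 -289.5    1.3] psi 144.9 zaxis [-0.  0. -1.] F [-0.7  0.5  0.9] gap 60.1 gf 0.0 q7 0.91
offset at current psi [628.6 -88.2   1.3]
```

Run:
```python
from m import *
w=load('w9.png'); M=w['mount']; d=w['depth']; v,u=np.mgrid[:384,:512]
P=np.stack([(u-w['cx'])/w['fx']*d,(v-w['cy'])/w['fy']*d,d],-1)@M[:3,:3].T+M[:3,3]
for s in(-1,1):
  for lo in range(-70,-8,4):
    m=(d>0)&(P[...,0]<30)&(P[...,0]>-30)&(s*P[...,1]>22)&(abs(P[...,1])<62)&(P[...,2]>=lo)&(P[...,2]<lo+4)
    q=P[m]
    if len(q): print(s,lo,len(q),'x',q[:,0].min().round(),q[:,0].max().round(),'|y|',abs(q[:,1]).min().round(1),abs(q[:,1]).max().round(1))
```

```text
-1 -70 178 x -10.0 13.0 |y| 29.5 36.6
-1 -66 197 x -10.0 13.0 |y| 29.7 43.7
-1 -62 200 x -10.0 13.0 |y| 29.7 43.7
-1 -58 184 x -9.0 13.0 |y| 29.6 43.7
-1 -54 157 x -10.0 13.0 |y| 29.7 43.7
-1 -50 152 x -10.0 13.0 |y| 29.7 43.6
-1 -46 134 x -10.0 13.0 |y| 29.8 43.1
-1 -42 108 x -10.0 13.0 |y| 29.8 42.2
-1 -38 50 x -8.0 12.0 |y| 29.8 36.0
-1 -34 5 x -6.0 6.0 |y| 30.1 30.2
-1 -22 195 x -26.0 28.0 |y| 22.2 35.5
-1 -18 387 x -24.0 27.0 |y| 22.0 35.1
-1 -14 359 x -21.0 23.0 |y| 22.0 32.2
-1 -10 262 x -17.0 19.0 |y| 22.0 29.7
1 -70 174 x -9.0 13.0 |y| 29.7 36.9
1 -66 209 x -10.0 13.0 |y| 29.5 43.6
1 -62 184 x -10.0 13.0 |y| 29.6 43.6
1 -58 192 x -10.0 13.0 |y| 29.5 43.6
1 -54 160 x -10.0 13.0 |y| 29.5 43.2
1 -50 153 x -10.0 13.0 |y| 29.6 44.0
1 -46 139 x -9.0 13.0 |y| 29.6 43.3
1 -42 102 x -10.0 13.0 |y| 29.6 41.9
1 -38 52 x -8.0 12.0 |y| 29.7 35.4
1 -34 3 x 3.0 6.0 |y| 30.0 30.2
1 -22 186 x -21.0 23.0 |y| 22.1 30.9
1 -18 294 x -20.0 22.0 |y| 22.0 30.6
1 -14 223 x -15.0 16.0 |y| 22.0 27.7
1 -10 78 x -11.0 10.0 |y| 22.1 24.6
```

The wrist depth shows the fingertips 33 mm behind the nominal TCP at this opening, so they are above the rim. The dish sits about 2.5 mm toward tool −y. I'll open, shift and go 27 mm lower.

Emit:
play_rows --deltas '[{"offset": [0.001,-0.002,0],"rotation": [0,0,0],"grip": 0.085},{"offset": [0,0,0],"rotation": [0,0,0],"grip": 0.085},{"offset": [0,0,0],"rotation": [0,0,0],"grip": 0.085},{"offset": [0,0,0.008],"rotation": [0,0,0],"grip": 0.085},{"offset": [0,0,0.008],"rotation": [0,0,0],"grip": 0.085},{"offset": [0,0,0.007],"rotation": [0,0,0],"grip": 0.085},{"offset": [0,0,0.004],"rotation": [0,0,0],"grip": 0.085},{"offset": [0,0,0],"rotation": [0,0,0],"grip": 0.085}]'

```text
time: 39.95
ee_pos: [562.1, -290.3, -26.9]
eef_rot: [0.302, 0.953, 0.0, -0.001]
contact_force: [-0.5, -0.5, 0.3]
finger_gap: 0.996
grip_force: 0.0
```

Emit:
play_rows --deltas '[{"offset": [0,0,0],"rotation": [0,0,0],"grip": 0.08},{"offset": [0,0,0],"rotation": [0,0,0],"grip": 0.075},{"offset": [0,0,0],"rotation": [0,0,0],"grip": 0.07},{"offset": [0,0,0],"rotation": [0,0,0],"grip": 0.066},{"offset": [0,0,0],"rotation": [0,0,0],"grip": 0.06},{"offset": [0,0,0],"rotation": [0,0,0],"grip": 0.06},{"offset": [0,0,0],"rotation": [0,0,0],"grip": 0.06},{"offset": [0,0,0],"rotation": [0,0,0],"grip": 0.06}]'

```text
time: 40.75
ee_pos: [563.6, -290.7, -24.1]
eef_rot: [0.302, 0.953, -0.0, 0.001]
contact_force: [-1.9, 0.5, 5.4]
finger_gap: 0.728
grip_force: 63.6
```

```bash
cat >> m.py <<'E'
def wr(f):
    w=save('wrist',f); M=w['mount']; d=w['depth']; v,u=np.mgrid[:384,:512]
    P=np.stack([(u-w['cx'])/w['fx']*d,(v-w['cy'])/w['fy']*d,d],-1)@M[:3,:3].T+M[:3,3]
    return w,P
E
python3 - <<'E'
from m import *
go(607,110,180,145)
w,P=wr('w10.png'); z0=sensors.sense()['ee_pos'][2]
h=z0-P[...,2]
m=(w['depth']>0)&(h>3)&(h<50)&(np.hypot(P[...,0],P[...,1])<60)
for lo in range(3,50,4):
    q=P[m&(h>=lo)&(h<lo+4)]; 
    if len(q): c,r=cv2.minEnclosingCircle(q[:,:2].astype(np.float32)); print(lo,len(q),np.round(c,1),round(r,1),'y',q[:,1].min().round(1),q[:,1].max().round(1))
E
```

```text
t 40.8 pos [ 563.6 -290.7  -24.1] psi 144.9 zaxis [ 0.001 -0.001 -1.   ] F [-1.9  0.5  5.4] gap 62.2 gf 63.59947118908167 q7 0.89
offset at current psi [ 194.7  352.7 -204.4]
rz -0.1 offset at psi [ 194.3  353.2 -204.1]
3 4446 [-0.4  0.1] 24.4 y -24.1 23.9
7 1651 [-0.3 -0.2] 27.3 y -27.4 26.9
11 1849 [7.3 0. ] 37.9 y -37.5 37.6
15 1888 [ 8.1 -0.2] 43.0 y -43.2 42.9
19 1358 [ 7.9 -0. ] 44.4 y -44.4 44.4
23 308 [ 8.1 -0. ] 44.6 y -44.7 44.6
27 352 [8.1 0.1] 44.6 y -44.5 44.6
31 352 [7.9 0.2] 44.6 y -44.4 44.8
35 418 [7.7 0. ] 44.9 y -44.8 44.9
39 408 [ 8. -0.] 44.7 y -44.7 44.6
43 361 [11.9 -0.1] 37.6 y -37.8 37.5
47 417 [12.5 -0.2] 42.1 y -42.2 41.9
```

Gripped and centred. Lift and carry.

Emit:
play_rows --deltas '[{"offset": [0,0,-0.01],"rotation": [0,0,0],"grip": 0.06},{"offset": [0,0,-0.02],"rotation": [0,0,0],"grip": 0.06},{"offset": [0,0,-0.03],"rotation": [0,0,0],"grip": 0.06},{"offset": [0,0,-0.03],"rotation": [0,0,0],"grip": 0.06},{"offset": [0,0,-0.03],"rotation": [0,0,0],"grip": 0.06},{"offset": [0,0,-0.03],"rotation": [0,0,0],"grip": 0.06},{"offset": [0,0,-0.02],"rotation": [0,0,0],"grip": 0.06},{"offset": [0,0,-0.005],"rotation": [0,0,0],"grip": 0.06}]'

```text
time: 41.6
ee_pos: [564.8, -290.4, 152.8]
eef_rot: [0.302, 0.953, -0.0, 0.003]
contact_force: [-0.2, 0.7, -0.2]
finger_gap: 0.727
grip_force: 65.2
```

Emit:
play_rows --deltas '[{"offset": [0.01,0.018,0],"rotation": [0,0,0],"grip": 0.06},{"offset": [0.018,0.0325,0],"rotation": [0,0,0],"grip": 0.06},{"offset": [0.018,0.0325,0],"rotation": [0,0,0],"grip": 0.06},{"offset": [0.018,0.0325,0],"rotation": [0,0,0],"grip": 0.06},{"offset": [0.018,0.0325,0],"rotation": [0,0,0],"grip": 0.06},{"offset": [0.018,0.0325,0],"rotation": [0,0,0],"grip": 0.06},{"offset": [0.018,0.0325,0],"rotation": [0,0,0],"grip": 0.06},{"offset": [0.018,0.0325,0],"rotation": [0,0,0],"grip": 0.06}]'

```text
time: 42.4
ee_pos: [592.2, -10.4, 148.2]
eef_rot: [0.302, 0.953, -0.0, -0.001]
contact_force: [1.4, 0.4, -0.3]
finger_gap: 0.723
grip_force: 65.2
```

Emit:
play_rows --deltas '[{"offset": [0.018,0.0325,0],"rotation": [0,0,0],"grip": 0.06},{"offset": [0.018,0.0325,0],"rotation": [0,0,0],"grip": 0.06},{"offset": [0.013,0.024,0],"rotation": [0,0,0],"grip": 0.06},{"offset": [0.0095,0.017,0],"rotation": [0,0,0],"grip": 0.06},{"offset": [0,0,0],"rotation": [0,0,0],"grip": 0.06},{"offset": [0,0,0],"rotation": [0,0,0],"grip": 0.06},{"offset": [0,0,0],"rotation": [0,0,0],"grip": 0.06},{"offset": [0,0,0],"rotation": [0,0,0],"grip": 0.06}]'

```text
time: 43.2
ee_pos: [606.4, 106.4, 148.9]
eef_rot: [0.303, 0.953, -0.001, -0.0]
contact_force: [0.1, 0.1, -0.4]
finger_gap: 0.727
grip_force: 65.2
```

Run:
```python
from m import *
go(605.8,109.4,58.9,145)
w,P=wr('w11.png'); z0=sensors.sense()['ee_pos'][2]
m=(w['depth']>0)&(np.hypot(P[...,0],P[...,1])<30)
for lo in range(-26,6,4):
    q=P[m&(P[...,2]+24>=lo+24)&(P[...,2]<lo+4)]
    if len(q): c,r=cv2.minEnclosingCircle(q[:,:2].astype(np.float32)); print(lo,len(q),np.round(c,1),round(r,1))
q=P[(w['depth']>0)&(np.hypot(P[...,0],P[...,1])<18)]; A=np.c_[q[:,:2],np.ones(len(q))]; print('dish floor plane',np.linalg.lstsq(A,q[:,2],rcond=None)[0].round(3))
h=z0-P[...,2]; q=P[(w['depth']>0)&(h>82)&(h<94)&(np.hypot(P[...,0],P[...,1])<70)]
if len(q): print('stack rim',len(q),q.min(0),q.max(0),cv2.minEnclosingCircle(q[:,:2].astype(np.float32)))
a=w['color'][:,:,::-1]; c=save('scene','s11.png'); b=cv2.resize(c['color'][110:270,190:340,::-1],(400,427),interpolation=2)
cv2.imwrite('pics/z11.png',np.hstack([cv2.resize(a,(400,427)),b]))
```

```text
t 43.2 pos [606.4 106.4 148.9] psi 144.7 zaxis [-0.001 -0.001 -1.   ] F [ 0.1  0.1 -0.4] gap 62.1 gf 65.20553062786348 q7 0.34
offset at current psi [ 2.2  2.2 90. ]
rz -0.3 offset at psi [ 2.2  2.1 90. ]
-26 1 [-2.5 12.8] 0.0
dish floor plane [-4.215e+00 -3.900e-02 -3.914e+01]
stack rim 434 [ -6.91119211 -49.98825583  55.1183802 ] [57.12206879 33.88933123 67.01457218] ((19.68929672241211, -8.862499237060547), 48.9512825012207)
```

View pics/z11.png

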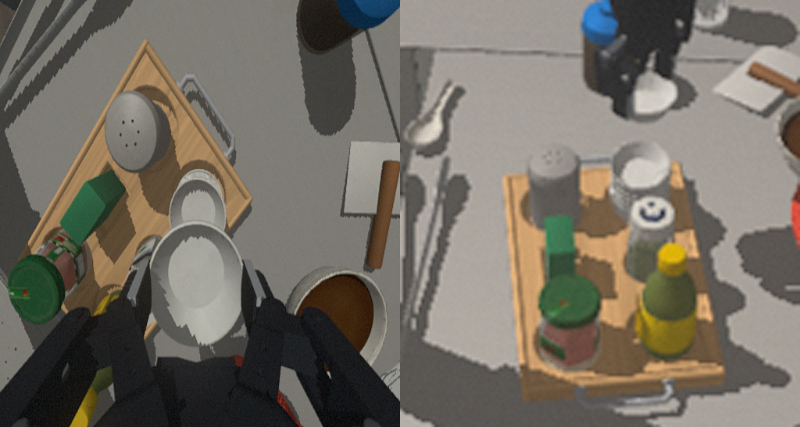

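The dish is held, but it may have pitched about the grip axis. I'll fit its plane robustly.

Run:
```python
from m import *
for f in('w10.png','w11.png'):
    w=load(f); M=w['mount']; d=w['depth']; v,u=np.mgrid[:384,:512]
    P=np.stack([(u-w['cx'])/w['fx']*d,(v-w['cy'])/w['fy']*d,d],-1)@M[:3,:3].T+M[:3,3]
    col=w['color'].astype(int); 
    for yb in (-10,0,10):
        for xb in range(-40,45,8):
            m=(d>0)&(abs(P[...,1]-yb)<3)&(abs(P[...,0]-xb)<4)&(P[...,2]>-90)&(P[...,2]<25)
            if m.sum(): print((xb,int(np.median(P[m][:,2]))),end=' ')
        print(f,yb)
```

```text
(-32, -42) (-24, -35) (-16, -28) (-8, -28) (0, -28) (8, -28) (16, -28) (24, -33) (32, -23) (40, -23) w10.png -10
(-32, -40) (-24, -32) (-16, -28) (-8, -28) (0, -27) (8, -28) (16, -28) (24, -31) (32, -23) (40, -22) w10.png 0
(-32, -42) (-24, -35) (-16, -28) (-8, -28) (0, -28) (8, -28) (16, -28) (24, -33) (32, -23) (40, -22) w10.png 10
(-32, -42) (-24, -35) (-16, -28) (-8, -28) (0, -28) (8, -27) (16, -28) (24, -34) (32, -42) w11.png -10
(-32, -41) (-24, -32) (-16, -28) (-8, -28) (0, -27) (8, -27) (16, -28) (24, -32) (32, -42) w11.png 0
(-32, -42) (-24, -35) (-16, -28) (-8, -28) (0, -28) (8, -28) (16, -28) (24, -34) (32, -43) w11.png 10
```

The dish is level and unchanged. Now lowering.

Emit:
play_rows --deltas '[{"offset": [0.002,0.002,0.005],"rotation": [0,0,0],"grip": 0.06},{"offset": [0,0,0.015],"rotation": [0,0,0],"grip": 0.06},{"offset": [0,0,0.018],"rotation": [0,0,0],"grip": 0.06},{"offset": [0,0,0.015],"rotation": [0,0,0],"grip": 0.06},{"offset": [0,0,0.012],"rotation": [0,0,0],"grip": 0.06},{"offset": [0,0,0.01],"rotation": [0,0,0],"grip": 0.06},{"offset": [0,0,0],"rotation": [0,0,0],"grip": 0.06},{"offset": [0,0,0],"rotation": [0,0,0],"grip": 0.06}]'

```text
time: 44.1
ee_pos: [605.7, 111.8, 74.4]
eef_rot: [0.302, 0.953, 0.0, 0.0]
contact_force: [1.0, 0.3, 0.2]
finger_gap: 0.722
grip_force: 65.2
```

Run:
```python
from m import *
go(605.8,109.4,58.9,145)
c=save('scene','s12.png'); t=save('top','t12.png')
for k in(c,t): meas(k,{'dish':(606,110,108,122,40)}); meas(k,{'stack':(607,110,80,95,40)})
```

```text
t 44.1 pos [605.7 111.8  74.4] psi 144.9 zaxis [ 0.  0. -1.] F [1.  0.3 0.2] gap 61.7 gf 65.20581688906532 q7 0.29
offset at current psi [-1.5 -2.  15.5]
rz -0.1 offset at psi [-1.4 -2.  15.5]
dish 122 mean [618.  117.8 115.5] circ [604.4 111.8] 38.3 rect [611.9 111.8] [75.3 57.1] 86.5 z95 120.3
stack 50 mean [613.1  98.8  84.5] circ [606.8 107.5] 34.4 rect [607.8  97. ] [64.7 47.3] 3.3 z95 90.3
dish 35 mean [586.8 122.9 115. ] circ [589.6 121.6] 25.1 rect [587.1 122.2] [48.8 20.4] 78.0 z95 120.9
stack 18 mean [578.9 114.2  85.2] circ [582.2 114.7] 21.8 rect [579.  115.3] [43.6  9.8] 78.5 z95 90.9
```

Emit:
play_rows --deltas '[{"offset": [-0.001,-0.0015,0.003],"rotation": [0,0,0],"grip": 0.06},{"offset": [0,0,0.004],"rotation": [0,0,0],"grip": 0.06},{"offset": [0,0,0.003],"rotation": [0,0,0],"grip": 0.06},{"offset": [0,0,0.002],"rotation": [0,0,0],"grip": 0.06},{"offset": [0,0,0.001],"rotation": [0,0,0],"grip": 0.06},{"offset": [0,0,0],"rotation": [0,0,0],"grip": 0.06},{"offset": [0,0,0],"rotation": [0,0,0],"grip": 0.06},{"offset": [0,0,0],"rotation": [0,0,0],"grip": 0.06}]'

```text
time: 45.0
ee_pos: [605.6, 109.9, 61.4]
eef_rot: [0.302, 0.953, 0.0, 0.0]
contact_force: [-0.2, -0.4, 0.2]
finger_gap: 0.73
grip_force: 65.2
```

Emit:
play_rows --deltas '[{"offset": [0,0,0.001],"rotation": [0,0,0],"grip": 0.06},{"offset": [0,0,0],"rotation": [0,0,0],"grip": 0.06},{"offset": [0,0,0],"rotation": [0,0,0],"grip": 0.06},{"offset": [0,0,0],"rotation": [0,0,0],"grip": 0.06},{"offset": [0,0,0],"rotation": [0,0,0],"grip": 0.06},{"offset": [0,0,0],"rotation": [0,0,0],"grip": 0.06},{"offset": [0,0,0],"rotation": [0,0,0],"grip": 0.06},{"offset": [0,0,0],"rotation": [0,0,0],"grip": 0.06}]'

```text
time: 45.8
ee_pos: [605.5, 109.8, 60.3]
eef_rot: [0.302, 0.953, -0.0, -0.0]
contact_force: [-0.4, -0.4, 0.3]
finger_gap: 0.722
grip_force: 65.2
```

Emit:
play_rows --deltas '[{"offset": [0,0,0.001],"rotation": [0,0,0],"grip": 0.06},{"offset": [0,0,0],"rotation": [0,0,0],"grip": 0.06},{"offset": [0,0,0],"rotation": [0,0,0],"grip": 0.06},{"offset": [0,0,0],"rotation": [0,0,0],"grip": 0.06},{"offset": [0,0,0],"rotation": [0,0,0],"grip": 0.06},{"offset": [0,0,0],"rotation": [0,0,0],"grip": 0.06},{"offset": [0,0,0],"rotation": [0,0,0],"grip": 0.06},{"offset": [0,0,0],"rotation": [0,0,0],"grip": 0.06}]'

```text
time: 46.6
ee_pos: [605.6, 109.8, 59.3]
eef_rot: [0.302, 0.953, -0.0, -0.0]
contact_force: [0.0, 0.7, -0.5]
finger_gap: 0.723
grip_force: 65.2
```

Run:
```python
from m import *
go(605.8,109.4,58.9,145)
```

```text
t 46.6 pos [605.6 109.8  59.3] psi 144.9 zaxis [-0. -0. -1.] F [ 0.   0.7 -0.5] gap 61.8 gf 65.22053503955249 q7 0.29
offset at current psi [-0.4 -0.2  0.4]
rz -0.1 offset at psi [-0.4 -0.2  0.4]
```

Emit:
play_rows --deltas '[{"offset": [0,0,0],"rotation": [0,0,0],"grip": 0.066},{"offset": [0,0,0],"rotation": [0,0,0],"grip": 0.07},{"offset": [0,0,0],"rotation": [0,0,0],"grip": 0.075},{"offset": [0,0,0],"rotation": [0,0,0],"grip": 0.082},{"offset": [0,0,0],"rotation": [0,0,0],"grip": 0.082},{"offset": [0,0,0],"rotation": [0,0,0],"grip": 0.082},{"offset": [0,0,-0.005],"rotation": [0,0,0],"grip": 0.082},{"offset": [0,0,-0.015],"rotation": [0,0,0],"grip": 0.082}]'

```text
time: 47.4
ee_pos: [604.4, 109.2, 78.5]
eef_rot: [0.302, 0.953, -0.001, -0.001]
contact_force: [0.4, -0.4, -0.1]
finger_gap: 0.961
grip_force: 0.0
```

Emit:
play_rows --deltas '[{"offset": [0,0,-0.02],"rotation": [0,0,0],"grip": 0.082},{"offset": [0,0,-0.04],"rotation": [0,0,0],"grip": 0.082},{"offset": [0,0,-0.04],"rotation": [0,0,0],"grip": 0.082},{"offset": [0,0,-0.04],"rotation": [0,0,0],"grip": 0.082},{"offset": [0.03,-0.01,0],"rotation": [0,0,0],"grip": 0.082},{"offset": [0.04,-0.02,0],"rotation": [0,0,0],"grip": 0.082},{"offset": [0.04,-0.03,0],"rotation": [0,0,0],"grip": 0.082},{"offset": [0.04,-0.03,0],"rotation": [0,0,0],"grip": 0.082}]'

```text
time: 48.2
ee_pos: [429.4, 123.8, 219.9]
eef_rot: [0.301, 0.954, 0.0, -0.0]
contact_force: [0.4, -1.2, 2.4]
finger_gap: 0.963
grip_force: 0.0
```

Emit:
play_rows --deltas '[{"offset": [0.04,-0.02,0],"rotation": [0,0,0],"grip": 0.082},{"offset": [0.04,-0.02,0],"rotation": [0,0,0],"grip": 0.082},{"offset": [0.03,-0.01,0],"rotation": [0,0,0],"grip": 0.082},{"offset": [0,0,0],"rotation": [0,0,0],"grip": 0.082},{"offset": [0,0,0],"rotation": [0,0,0],"grip": 0.082},{"offset": [0,0,0],"rotation": [0,0,0],"grip": 0.082},{"offset": [0,0,0],"rotation": [0,0,0],"grip": 0.082},{"offset": [0,0,0],"rotation": [0,0,0],"grip": 0.082}]'

```text
time: 49.0
ee_pos: [318.8, 143.2, 220.2]
eef_rot: [0.301, 0.954, 0.0, -0.002]
contact_force: [0.0, -0.1, 0.2]
finger_gap: 0.958
grip_force: 0.0
```

Run:
```python
from m import *
go(0,0,0)
S={'box':(528,1.3,76,100,40),'chili':(545,-92,80,110,45),'pepper':(512,95,85,115,45),'spice':(622,17,85,120,27),'stack':(607,110,75,94,40),'dish':(607,110,98,125,40),'blue':objs['blue']}
for v in('scene','top'):
    c=save(v,v+'9.png'); meas(c,S)
    if v=='scene': a=cv2.resize(c['color'][80:270,190:340,::-1],(400,507),interpolation=2)
    else: b=cv2.resize(c['color'][140:240,190:320,::-1],(400,308),interpolation=2)
o=np.zeros((507,800,3),np.uint8);o[:,:400]=a;o[:308,400:]=b;cv2.imwrite('pics/fin.png',o)
```

```text
t 49.0 pos [318.8 143.2 220.2] psi 145.0 zaxis [-0.004  0.002 -1.   ] F [ 0.  -0.1  0.2] gap 81.8 gf 0.0 q7 0.79
offset at current psi [ 178.  -300.2  221.2]
box 175 mean [527.4  -2.7  86.6] circ [527.6   0.7] 29.5 rect [526.8   0.7] [29.6 53.9] 8.3 z95 91.0
chili 405 mean [544.4 -94.5  95.4] circ [544.6 -90.5] 33.6 rect [544.2 -91.2] [61.1 63.6] 3.7 z95 99.7
pepper 289 mean [514.   84.9 101. ] circ [514.9  91.5] 31.2 rect [513.5  90.3] [57.3 56.7] 48.1 z95 108.2
spice 251 mean [622.6  10.8 105.5] circ [623.7  16.4] 25.0 rect [622.5  16.4] [47.7 46.1] 71.4 z95 112.9
stack 236 mean [608.1 106.7  87. ] circ [607.  106.8] 33.4 rect [607.2 105.5] [61.1 60.1] 42.0 z95 93.3
dish 126 mean [607.3 116.5 102.8] circ [608.3 110.4] 35.6 rect [607.4 111.2] [65.  67.8] 19.9 z95 107.7
blue 223 mean [562.2 332.7 109.8] circ [561.2 338.9] 34.0 rect [561.4 339.6] [62.4 62. ] 26.0 z95 122.2
box 127 mean [526.    1.5  86.3] circ [527.5   1.7] 27.7 rect [526.4   1.8] [30.6 51.4] 7.5 z95 90.2
chili 251 mean [542.8 -89.1  95.2] circ [543.5 -89.4] 31.5 rect [543.7 -88.4] [60.6 59.3] 1.0 z95 99.9
pepper 223 mean [511.4  93.4 102.3] circ [512.8  94.1] 29.4 rect [513.   92.7] [56.4 55.8] 0.7 z95 107.6
spice 150 mean [620.   18.4 107.6] circ [622.  18.] 23.8 rect [621.7  19.2] [44.4 42.4] 1.0 z95 113.3
stack 176 mean [606.1 109.9  88.5] circ [604.6 109.8] 32.1 rect [605.7 107.8] [60.9 56.6] 0.2 z95 93.1
dish 88 mean [611.  111.2 102.6] circ [607.7 110.1] 33.8 rect [607.8 110.6] [66.5 63.5] 0.7 z95 107.5
blue 261 mean [558.9 341.8 109.2] circ [560.5 342.4] 33.0 rect [561.2 343.1] [64.3 62.2] 0.7 z95 120.7
```

View pics/fin.png

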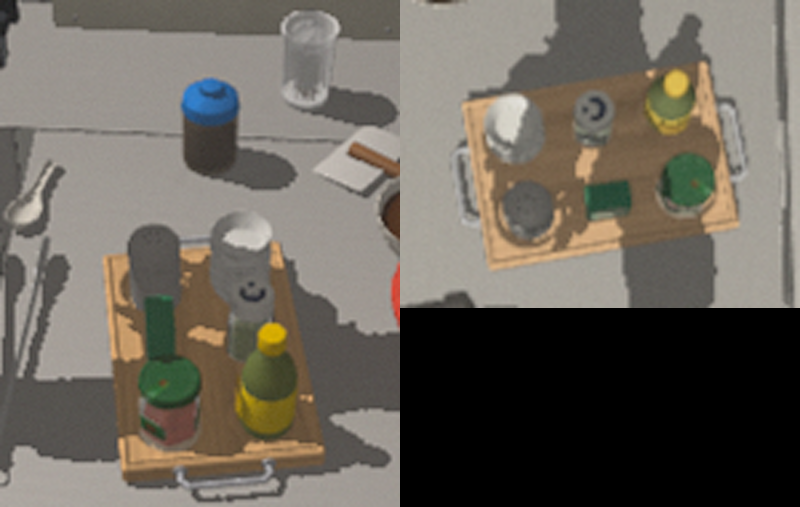

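All items are seated upright: chili (170,400), box (160,325), pepper (155,265), spice (250,320), and the dish level on the stack (240,235). The measured heights match the expected ones, so I hand in.

```bash
python3 -c "
from workcell import arm
print(arm.sign_off())"
```

```text
the job is handed in; nothing more can be done
None
```

The job is handed in at about 49 s: chili jar, pepper shaker, spice jar and toothpick box are upright and seated in their pockets, and the sauce dish is level and centred on the stack; the bottle, the stack and the blue-lidded jar were not moved.

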